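# Load the sample-cell carriage on the spectrometer bench

### The arm

A 6-joint arm with a two-finger parallel gripper is mounted at the origin on the work surface. World frame = base frame: x ahead of the robot, y to its left, z up, the work surface at z = 0. Lengths are in m, angles in rad, forces in N, time in s.
With the tool pointing down it reaches from about 0.35 to 0.975 m from the base axis. Payload 4.9 kg.
Tool frame: the origin (TCP) lies at the very end of the fingers, on their centre line; the grasp point (between the pads) lies 19 mm behind it; x points along the fingers, z is the direction in which the jaws open and shut, and the axes are right-handed (so a half turn about x gives the same grasp; the last joint's range is limited). The gripper opens to 85 mm and grips with 20 to 120 N. Pads are 22 mm wide; open, the fingers measure 114 mm over their backs; the gripper's body (76 mm by 85 mm) begins 54 mm behind the grasp point. The pads swing forward as they close: fully open they stand 13 mm farther back than shut.
Start: joints at [-1.261, 0.053, 1.613, -0, 1.476, -0.119], TCP at [0.26, -0.568, 0.231] pointing down, gripper open.
Joint ranges: [-3.01, 3.01], [-1.01, 2.22], [0.06, 2.58], [-1.02, 4.17], [0.09, 2.62], [-3.14, 3.14]. Speed limits (rad/s): [2.57, 2.57, 3.14, 3.14, 3.14, 3.14].

### API

Orientations are given as a rotation vector (axis times angle).
In Python, from station import ctrl, imaging gives the robot as it stands. The module is installed in compiled form; this text tells all that it offers.
- The arm moves only by the shell command python3 -m jog 'ROWS' [FORCE]. ROWS is JSON, a list that holds one entry, the list of rows, each a list of 5 numbers: the shift along the tool's x, y, z in m, then the turn about the tool's x in rad, then the closure, from -1 (fully open) to 1 (shut). A call has 1 to 12 rows; each row is the pose to reach, as a shift and turn from the pose measured when the call began, along the tool's axes at that moment; what a row does not reach only later rows make up. A row lasts 1/10 s, in which the tool goes at most 50 mm and 8.59 degrees, less where a joint would pass 70% of its speed; a pose out of reach is approached as far as the arm can. A call with a gripper value outside its range is refused whole. The fingers move at their own pace and stop on an object; FORCE is the grip in N (left out, the last holds). Time passes only in rows, so rows that repeat a pose let the fingers close. It gives the time, the measured TCP pose, the force and the opening at its end, in the units of the state.
- ctrl.get_obs(): the state, without advancing time (a new reading comes with each control period).
- imaging.get_image(name): name is "scene" or "top" or "wrist"; returns a dict with "color" (384x512x3 uint8, red, green, blue), "intrinsics" (3x3 intrinsics, pixels), "R" (3x3) and "t" (3): a world point X has camera coordinates R X + t. Camera axes: x right, y down, z forward; pixel columns grow to the right and rows downward; lengths in m; the calibration is good to about 2 mm. The wrist camera is an equidistant fisheye: a pixel r from the principal point sees the ray r / f radians off the axis. A picture is of the moment at which its call begins. There is no depth.
- ctrl.finish_job(): hands the job in, once; it reports no verdict.
The state is a dict: "t": time; "q": joint angles; "dq": joint speeds; "effort": joint torques, N m; "tool_pos": TCP position; "tool_rot": TCP orientation; "contact_force": force on the tool from outside, world axes, zero at the start; "wrist_torque": the same for the moment, N m; "opening": finger opening in m.
Only numpy, scipy, OpenCV 4.12 (cv2) and the standard library are available. Lean on these libraries where they do the work, as an engineer would, in place of code of your own. Each camera call takes 0.05 s, during which the arm holds its last target.

### The job

The filled sample-cell carriage is waiting on the two dowels of the filling stand: lift it straight up off them and keep it level the whole way. Slide it in from the open end of the spectrometer's dovetail bench until it is fully home against the end stop, then turn the leaning clamp knob clockwise until the jaw holds the carriage tight, and let go. Leave the wash bottle, the beaker and the tube rack where they stand.

Things in the scene. Friction and masses are not known exactly. Their poses are not given: they have to be found in the camera images.
- carriage_mid (a point): Centre of the jacket block of the loose aluminium sample-cell carriage (0.5 to 0.8 kg). Own y along its length, z up. Block 46 (x) x 96 (y) x 46 mm: grip it across its 46 mm width. It stands on a base plate 80 (x) x 130 (y) x 10 mm whose top is 23 mm below this point. A round black filler cap, 24 mm across, at y = +22 mm ends 39 mm above this point.
- carriage_foot (a point): Middle of the underside of the carriage's dovetail foot, 43 mm below carriage_mid, same axes. Foot: 130 mm long (y), 10 mm high, 48 mm wide at the bottom, 45-degree flanks narrowing to a 28 mm neck under the base plate. The plate (10 to 20 mm above this point) has two through holes of 9.3 mm at x, y = +30, +55 and -30, -55 mm.
- stand: Grey filling stand, fixed: block 104 (x) x 156 (y) x 30 mm high, origin under its middle, y along its length. Two steel dowels of 8 mm stand at x, y = +30, +55 and -30, -55 mm and reach 32 mm above its top. At the start the carriage's foot rests on its top, same axes, dowels through the plate's holes; a lift of 22 mm frees it.
- bench: Spectrometer with dovetail bench, fixed; origin on the table under the middle of the bench. Own y is the sliding direction: open end at -y, stop at +y; clamp on the -x side. Jaws run from y = -50 to +58 mm, 7 to 9 mm above the floor, their lips over the foot's flanks. Beyond the stop: lens barrel from y = 79 mm, white head 150 (x) x 140 (y = 95 to 235) x 160 mm high.
- bench_home (a point): On the bench's flat floor (40 mm above the table), bench axes: where carriage_foot comes when fully home, the carriage's end against the stop (stop's face at y = +65 mm) and its foot against the fixed far (+x) jaw. With the clamp loose the foot has 2.5 to 3.2 mm of sideways play towards -x of this point (run in at about x = -1.5 mm) and 1 to 2 mm of play upward.
- bench_mouth (a point): On the floor at the open end of the jaws (y = -50 mm of the bench), bench axes. From here the floor goes on bare for 50 mm to -y, so the front of the foot can be laid on it and pushed in; low guides, 6.5 mm high, flare 20 degrees each side over 28 mm.
- knob_grip (a point): Centre of the steel clamp knob's wing, on its axis; at x, y, z = -102, 0, 81 mm of the bench. Own z = axis, outward, leaning 40 degrees from vertical to the bench's -x: (-0.643, 0, 0.766) in bench axes. Own x = length of the wing: 60 mm long, 14 mm thick, 26 mm along the axis; 15 mm free below it, but for a 13 mm stem. Turns with the knob; at joint 0 own x is (0.766, 0, 0.643) of the bench.
- knob (a joint): Turn of the clamp knob, rad; grows clockwise seen from outside, looking at the knob = tightening. Starts loose, 0 to 0.4. Friction 0.12 N m, stays where it is left. Draws the near jaw 1.4 mm per rad down and in: it first pushes the carriage over to the far jaw, grips at about 1.6 and goes stiff: firmly tight (0.2 N m and rising) at 1.9 to 2.1. Hard stop 2.7.
- wash_bottle: Tall white wash bottle, loose, 68 mm across, 225 mm high with its spout (spout reaches 43 mm to its own +x), origin under its middle.
- beaker: Glass beaker, loose, 80 mm across, 95 mm high, origin under its middle.
- tube_rack: Orange tube rack with white capped tubes, loose, 70 (x) x 120 (y) x 70 mm high, origin under its middle.
Mind the look-alikes: they are no part of the job. Leave any green look-alike of the part that bears carriage_mid alone.

How it is judged:
By the outcome, as a careful person would: the job done as asked, in the order asked, and still so for the second after the job is handed in, with the robot touching nothing.
It also fails if it takes over 64 s, if anything falls off the work surface, if the arm or the gripper's body presses on something with over 40 N, if the wrist force passes 120 N, or if a joint passes its speed limit or range.

## Working session

There is one attempt and no reset: what is moved stays moved. The work goes in short steps, Python scripts to look and compute and a shell command to move; the robot and the scene stay as the last step left them, time stands still between calls to the robot, and variables do not carry over. Pictures are saved under pics/ and viewed, and the job is handed in when it is done.

```bash
mkdir -p pics; python3 - <<'E'
from station import ctrl, imaging
import cv2,numpy as np,pickle
o=ctrl.get_obs();print(o)
for n in ["scene","top","wrist"]:
    d=imaging.get_image(n);pickle.dump(d,open(f"pics/{n}0.pkl","wb"))
    print(n,d["intrinsics"],d["R"],d["t"])
    cv2.imwrite(f"pics/{n}0.png",cv2.resize(d["color"][:,:,::-1],(800,600),interpolation=cv2.INTER_CUBIC))
E
```

```text
{'t': 0.0, 'q': array([-1.26101542e+00,  5.33987423e-02,  1.61430427e+00, -2.14657967e-05,
        1.47599194e+00, -1.19005540e-01]), 'dq': array([ 0.00092259,  0.0001422 , -0.00023906, -0.00145858, -0.00056145,
       -0.00033558]), 'effort': array([ 8.39966342e-04, -3.93686163e+01, -3.70172381e+01,  8.15134081e-05,
        7.07957981e-03, -1.96600087e-05]), 'tool_pos': array([ 0.25965412, -0.56782241,  0.23003092]), 'tool_rot': array([ 0.8891177 ,  1.38373961, -0.88694603]), 'contact_force': array([-0.33936585,  1.09428156,  0.06394393]), 'wrist_torque': array([ 0.03698379, -0.00863518,  0.04963881]), 'opening': 0.08518600697615751}
scene [[365.89088154   0.         257.83009338]
 [  0.         365.89088154 194.32224835]
 [  0.           0.           1.        ]] [[-0.38260513  0.92389454  0.005674  ]
 [ 0.54624386  0.23115608 -0.80509907]
 [-0.74513821 -0.30493565 -0.59311322]] [ 0.26416752 -0.230274    1.44420777]
top [[444.48105913   0.         253.52552202]
 [  0.         444.48105913 192.38764831]
 [  0.           0.           1.        ]] [[-0.02805239 -0.99955895 -0.00974521]
 [-0.99156496  0.02905951 -0.12631099]
 [ 0.12653847  0.00611968 -0.99194282]] [-0.00405048  0.57576503  1.16797337]
wrist [[297.31863964   0.         259.02079717]
 [  0.         297.31863964 192.79913855]
 [  0.           0.           1.        ]] [[ 0.41473096 -0.90994192 -0.00198252]
 [-0.87732243 -0.40043998  0.26448663]
 [-0.24146135 -0.10795148 -0.96438731]] [-0.62355636 -0.03300285  0.37823021]
```

```bash
ls -la pics
```

```text
total 3412
drwxr-xr-x 2 agent agent   4096 Dec  7 04:58 .
drwxr-xr-x 3 agent agent   4096 Dec  7 04:57 ..
-rw-r--r-- 1 agent agent 590321 Dec  7 04:58 scene0.pkl
-rw-r--r-- 1 agent agent 753361 Dec  7 04:58 scene0.png
-rw-r--r-- 1 agent agent 590321 Dec  7 04:58 top0.pkl
-rw-r--r-- 1 agent agent 547481 Dec  7 04:58 top0.png
-rw-r--r-- 1 agent agent 590321 Dec  7 04:58 wrist0.pkl
-rw-r--r-- 1 agent agent 397609 Dec  7 04:58 wrist0.png
```

View pics/scene0.png

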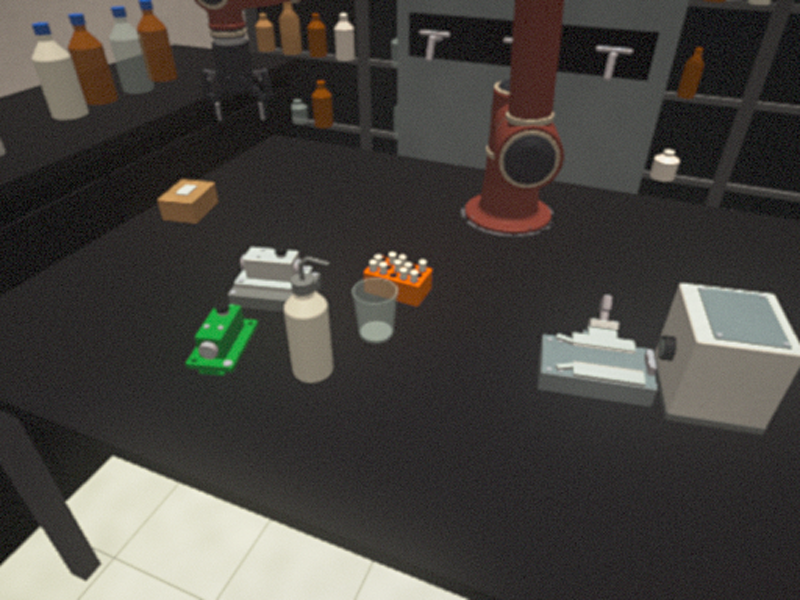

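View pics/top0.png

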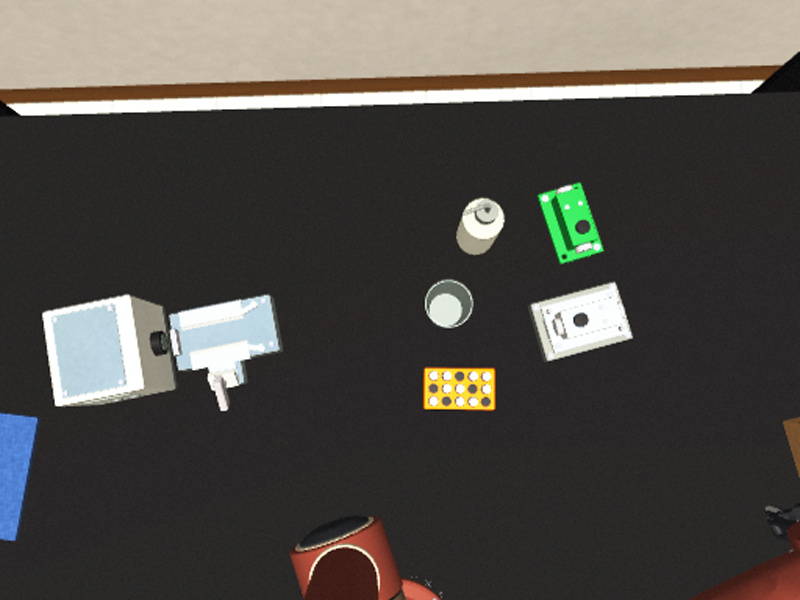

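View pics/wrist0.png

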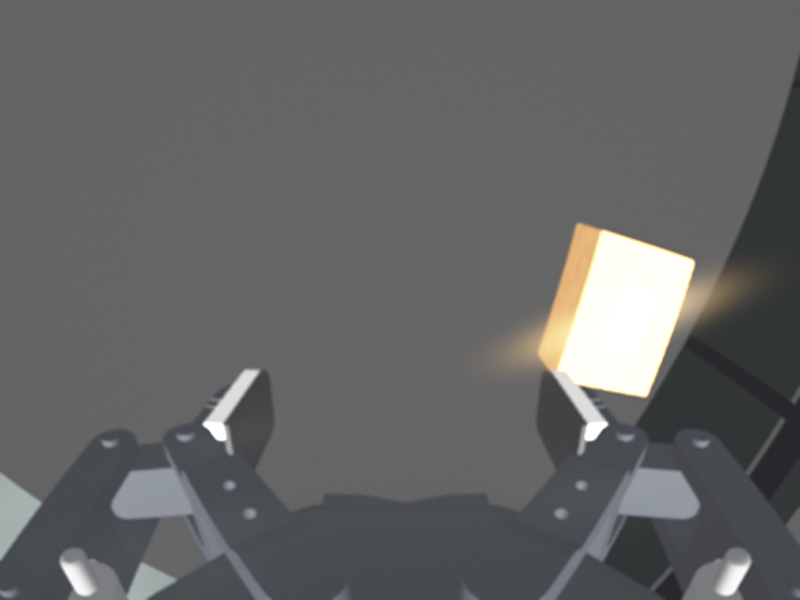

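```bash
cat > h.py <<'E'
import cv2,numpy as np,pickle
def crop(d,u0,v0,u1,v1,out,s=None):
    c=d["color"][v0:v1,u0:u1,::-1]
    s=s or min(800//(u1-u0),600//(v1-v0))
    im=cv2.resize(c,None,fx=s,fy=s,interpolation=cv2.INTER_CUBIC)
    for k in range((u0+9)//10*10,u1,10):
        x=int((k-u0+.5)*s); cv2.line(im,(x,0),(x,6 if k%50 else 14),(0,0,255),1)
        if k%20==0: cv2.putText(im,str(k),(x-10,20),0,.35,(0,255,255),1)
    for k in range((v0+9)//10*10,v1,10):
        y=int((k-v0+.5)*s); cv2.line(im,(0,y),(6,y),(0,0,255),1)
        if k%20==0: cv2.putText(im,str(k),(8,y+4),0,.35,(0,255,255),1)
    cv2.imwrite(out,im)
def load(n): return pickle.load(open(f"pics/{n}.pkl","rb"))
def proj(d,X,fish=False):
    X=np.atleast_2d(X); c=X@d["R"].T+d["t"]; K=d["intrinsics"]
    if fish:
        r=np.hypot(c[:,0],c[:,1]); th=np.arctan2(r,c[:,2]); m=np.where(r>1e-9,th/np.maximum(r,1e-9),0)
        return np.c_[K[0,0]*c[:,0]*m+K[0,2],K[1,1]*c[:,1]*m+K[1,2]]
    return np.c_[K[0,0]*c[:,0]/c[:,2]+K[0,2],K[1,1]*c[:,1]/c[:,2]+K[1,2]]
def cen(d): return -d["R"].T@d["t"]
E
python3 - <<'E'
from h import *
t=load("top0");s=load("scene0");w=load("wrist0")
crop(t,325,170,415,240,"pics/t_car.png");crop(t,20,180,190,270,"pics/t_bench.png")
crop(s,110,145,220,245,"pics/s_car.png");crop(s,335,175,512,275,"pics/s_bench.png")
from station import ctrl
from scipy.spatial.transform import Rotation as R
o=ctrl.get_obs();M=R.from_rotvec(o["tool_rot"]).as_matrix();print(M);print(cen(t),cen(s),cen(w),M.T@(cen(w)-o["tool_pos"]))
print(M.T@w["R"].T)
E
```

```text
[[-4.83160357e-04  9.09464022e-01  4.15782345e-01]
 [ 1.49628974e-03  4.15782586e-01 -9.09462810e-01]
 [-9.99998764e-01  1.82714482e-04 -1.56171135e-03]]
[ 0.42300124 -0.02792777  1.23124878] [1.30299201 0.24955673 0.66968646] [ 0.32098197 -0.53978522  0.37225302] [-0.14189885  0.0674652  -0.00036768]
[[ 4.20601106e-04 -2.64661590e-01  9.64341260e-01]
 [-1.15547775e-03 -9.64340830e-01 -2.64660968e-01]
 [ 9.99999244e-01 -1.00295817e-03 -7.11413399e-04]]
```

View pics/t_car.png

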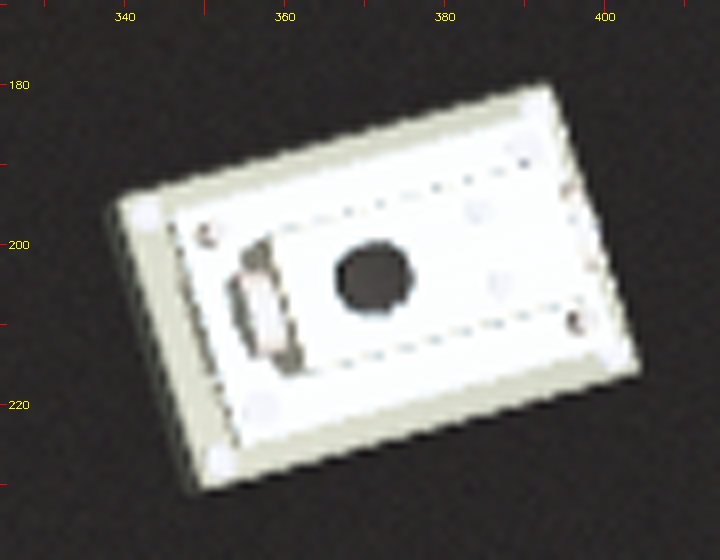

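View pics/t_bench.png

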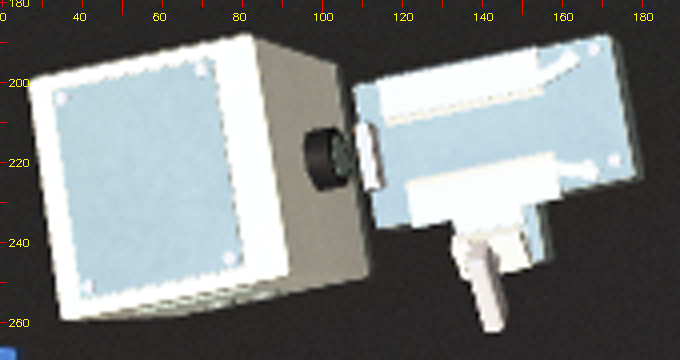

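View pics/s_car.png

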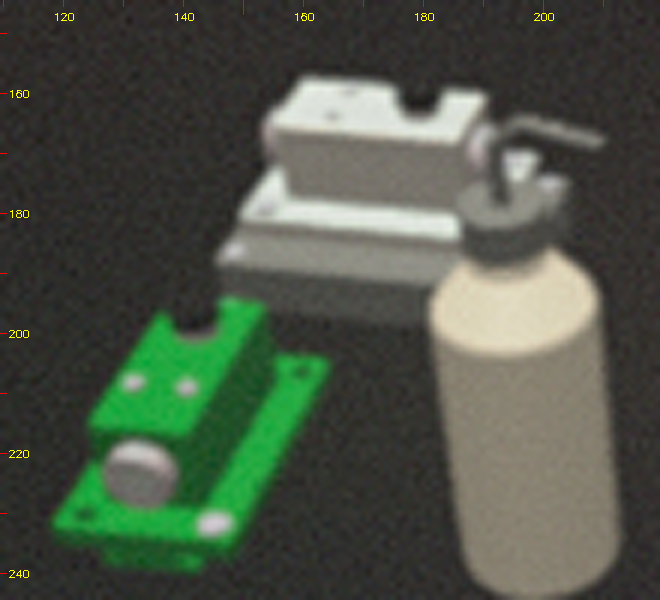

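View pics/s_bench.png

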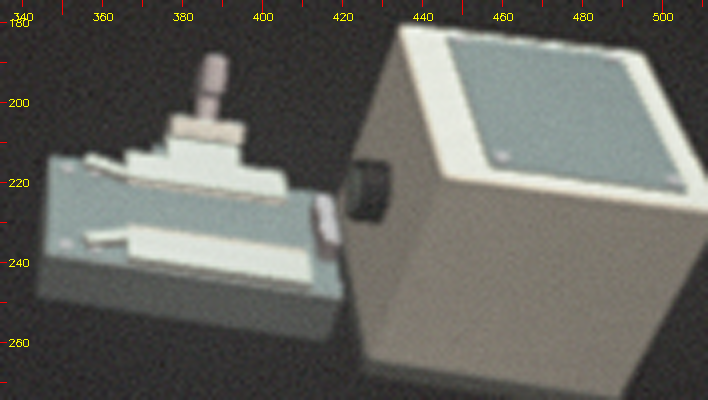

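```bash
cat > fit.py <<'E'
from h import *
from scipy.optimize import least_squares
t=load("top0");s=load("scene0")
def fit(obs,x0):
    def T(p,X):
        c,s_=np.cos(p[2]),np.sin(p[2]); X=np.array(X,float)/1000
        return np.c_[c*X[:,0]-s_*X[:,1]+p[0],s_*X[:,0]+c*X[:,1]+p[1],X[:,2]]
    def r(p): return np.concatenate([(proj(d,T(p,X))-np.array(u)-0).ravel() for d,X,u in obs])
    q=least_squares(r,x0,loss='soft_l1'); return q.x,r(q.x).reshape(-1,2)
# pixel convention check: integer=pixel centre (crop labels at +.5)
obs=[(t,[[30,55,62],[-30,-55,62],[0,22,112],[52,78,30],[52,-78,30],[-52,-78,30],[-52,78,30]],
 [[350.5,198.8],[396.8,209.8],[371,204.2],[339,194],[393,180],[404,216],[349.5,230.5]])]
p,r=fit(obs,[.45,-.3,0]);print("stand",p,np.degrees(p[2]));print(r.round(2))
obs=[(t,[[75,235,160],[75,95,160],[-75,95,160],[-75,235,160]],[[28,200],[84,188],[93,248],[35,260]]),
 (s,[[75,95,160],[-75,95,160],[-75,235,160],[75,95,0]],[[446,218],[434.5,180.5],[497,187],[427,264]])]
p,r=fit(obs,[.4,.3,0]);print("bench",p,np.degrees(p[2]));print(r.round(2))
obs=[obs[0]];p,r=fit(obs,[.4,.3,0]);print("bench",p,np.degrees(p[2]));print(r.round(2))
E
python3 fit.py
```

```text
stand [ 0.53203768 -0.33768492  0.22917048] 13.130501438979964
[[ 0.36 -0.45]
 [ 0.71 -0.16]
 [-0.1   0.01]
 [-1.    0.05]
 [ 0.09 -0.46]
 [ 0.41  0.38]
 [-0.75  0.66]]
bench [0.52560064 0.28883973 0.17443838] 9.994582760324546
[[-1.94 -0.6 ]
 [-1.32 -0.12]
 [-0.76  0.52]
 [-0.37  0.38]
 [-0.54 -0.3 ]
 [-0.29 -0.6 ]
 [-1.74  0.18]
 [-1.93  4.21]]
bench [0.52473245 0.286065   0.16837062] 9.646925955110147
[[-0.71 -0.89]
 [-0.04 -0.07]
 [ 0.16  0.66]
 [ 0.5   0.16]]
```

```bash
cat > go.py <<'E'
import sys
from h import *
from station import ctrl
from scipy.spatial.transform import Rotation as R
def rel(x,y,z,phi):
    o=ctrl.get_obs();M=R.from_rotvec(o["tool_rot"]).as_matrix()
    d=M.T@(np.array([x,y,z])-o["tool_pos"]); ph=np.degrees(np.arctan2(M[1,1],M[0,1]))
    a=(ph-phi+180)%360-180
    print("t",round(o["t"],2),"tcp",o["tool_pos"].round(4),"phi",ph.round(2),"F",o["contact_force"].round(1),"Tq",o["wrist_torque"].round(2),"open",round(o["opening"]*1000,1))
    print("shift",d.round(4),"turn",np.radians(a).round(4),"tilt",M[:,0].round(4))
if __name__=="__main__": rel(*map(float,sys.argv[1:5]))
E
python3 go.py .532 -.338 .25 103.1
python3 - <<'E'
from h import *
# back-project to plane
def bp(d,u,v,z):
    K=d["intrinsics"];r=d["R"].T@np.array([(u-K[0,2])/K[0,0],(v-K[1,2])/K[1,1],1]);c=cen(d);return c+r*(z-c[2])/r[2]
t=load("top0");s=load("scene0")
print("bottle",bp(t,303,156,0),bp(s,200,236,0),"beaker",bp(t,286,198,0),"rack",bp(t,294,249,.06))
E
```

```text
t 0.15 tcp [ 0.2597 -0.568   0.2303] phi 24.57 F [ 0.7  0.9 -0.7] Tq [ 0.03 -0.05  0.01] open 85.2
shift [-0.0194  0.3433 -0.096 ] turn -1.3706 tilt [-5.0e-04  1.5e-03 -1.0e+00]
bottle [ 0.67934158 -0.16264222  0.        ] [ 0.69509826 -0.16514579  0.        ] beaker [ 0.56165986 -0.11033227  0.        ] rack [ 0.42032081 -0.12219135  0.06      ]
```

```bash
python3 -m jog '[[[-0.019,0.343,-0.096,-1.37,-1],[-0.019,0.343,-0.096,-1.37,-1],[-0.019,0.343,-0.096,-1.37,-1],[-0.019,0.343,-0.096,-1.37,-1],[-0.019,0.343,-0.096,-1.37,-1],[-0.019,0.343,-0.096,-1.37,-1],[-0.019,0.343,-0.096,-1.37,-1],[-0.019,0.343,-0.096,-1.37,-1],[-0.019,0.343,-0.096,-1.37,-1],[-0.019,0.343,-0.096,-1.37,-1],[-0.019,0.343,-0.096,-1.37,-1],[-0.019,0.343,-0.096,-1.37,-1]]]' 40; python3 go.py .532 -.338 .25 103.1
python3 - <<'E'
from h import *
from station import imaging
d=imaging.get_image("wrist");pickle.dump(d,open("pics/wrist1.pkl","wb"));crop(d,0,0,512,384,"pics/w1.png",1.5)
E
```

```text
t: 1.35
tool_pos: [0.5314, -0.3383, 0.2493]
tool_rot: [-0.175, 1.564, 0.178]
contact_force: [-0.2, -1.3, -0.9]
opening: 0.0854
t 1.35 tcp [ 0.5314 -0.3383  0.2493] phi 102.91 F [-0.2 -1.3 -0.9] Tq [ 0.03 -0.01 -0.06] open 85.4
shift [-0.0007  0.0002  0.0007] turn -0.0034 tilt [-8.0e-04  1.8e-03 -1.0e+00]
```

View pics/w1.png

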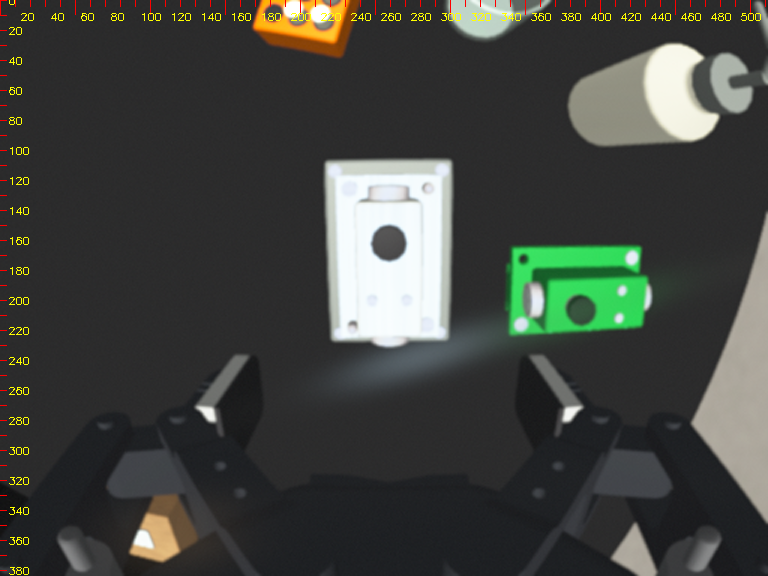

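```bash
python3 - <<'E'
from h import *
d=load("wrist1");crop(d,210,100,310,235,"pics/w1c.png",4.4)
E
```

```text
(no output)
```

View pics/w1c.png

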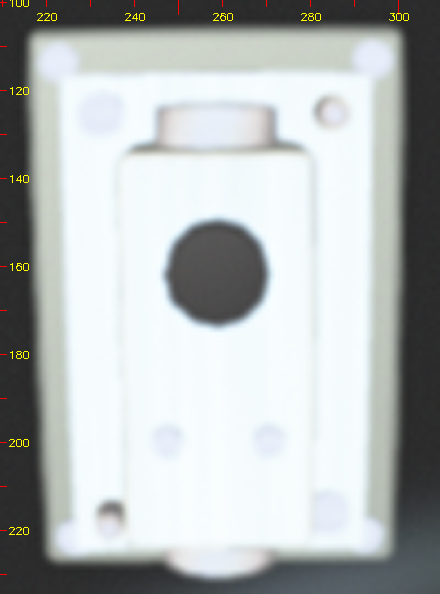

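```bash
cat > fitw.py <<'E'
from h import *
from scipy.optimize import least_squares
def T(p,X):
    c,s_=np.cos(p[2]),np.sin(p[2]); X=np.array(X,float)/1000
    return np.c_[c*X[:,0]-s_*X[:,1]+p[0],s_*X[:,0]+c*X[:,1]+p[1],X[:,2]]
def fitw(obs,x0):
    def r(p): return np.concatenate([(proj(d,T(p,X),f)-np.array(u)).ravel() for d,X,u,f in obs])
    q=least_squares(r,x0,loss='soft_l1'); return q.x,r(q.x).reshape(-1,2)
E
python3 - <<'E'
from fitw import *
w=load("wrist1")
A=[[30,55,62],[-30,-55,62],[0,22,112],[52,78,30],[52,-78,30],[-52,-78,30],[-52,78,30]];U=[[285,124.5],[235,217],[258.8,161.3],[300.5,106],[298,226],[221,226.5],[216,106.5]]
for n in (7,3):
    p,r=fitw([(w,A[:n],U[:n],True)],[.53,-.338,.23]);print(p,np.degrees(p[2]));print(r.round(2))
E
```

```text
[ 0.53164548 -0.33816516  0.23639396] 13.544376437669527
[[ 0.61 -0.13]
 [-0.76  2.34]
 [-0.06 -0.13]
 [ 0.8  -1.29]
 [ 1.29  0.41]
 [-0.79  0.84]
 [-0.86 -0.7 ]]
[ 0.53173811 -0.33794486  0.24293954] 13.919410583652509
[[ 0.41 -0.48]
 [-0.34  2.34]
 [-0.07 -0.33]]
```

```bash
python3 go.py .5318 -.338 .064 103.4
```

```text
t 1.4 tcp [ 0.5314 -0.3384  0.2494] phi 102.92 F [-0.3 -0.1 -0.1] Tq [ 0.02 -0.01  0.01] open 85.8
shift [ 0.1854 -0.      0.0006] turn -0.0084 tilt [-7.0e-04  1.7e-03 -1.0e+00]
```

```bash
python3 -m jog '[[[0.04,0,0.0006,-0.008,-1],[0.08,0,0.0006,-0.008,-1],[0.12,0,0.0006,-0.008,-1],[0.15,0,0.0006,-0.008,-1],[0.17,0,0.0006,-0.008,-1],[0.185,0,0.0006,-0.008,-1],[0.185,0,0.0006,-0.008,-1]]]' 40; python3 go.py .5318 -.338 .064 103.4
python3 - <<'E'
from h import *
from station import imaging
d=imaging.get_image("wrist");pickle.dump(d,open("pics/wrist2.pkl","wb"));crop(d,130,60,390,360,"pics/w2.png",2)
E
```

```text
t: 2.1
tool_pos: [0.5303, -0.3371, 0.0618]
tool_rot: [-0.179, 1.567, 0.186]
contact_force: [-0.2, -0.4, -0.4]
opening: 0.0855
t 2.1 tcp [ 0.5303 -0.3371  0.0618] phi 103.31 F [-0.2 -0.4 -0.4] Tq [ 0.01  0.05 -0.  ] open 85.5
shift [-0.0022 -0.0012  0.0013] turn -0.0015 tilt [-0.0042  0.0046 -1.    ]
```

View pics/w2.png

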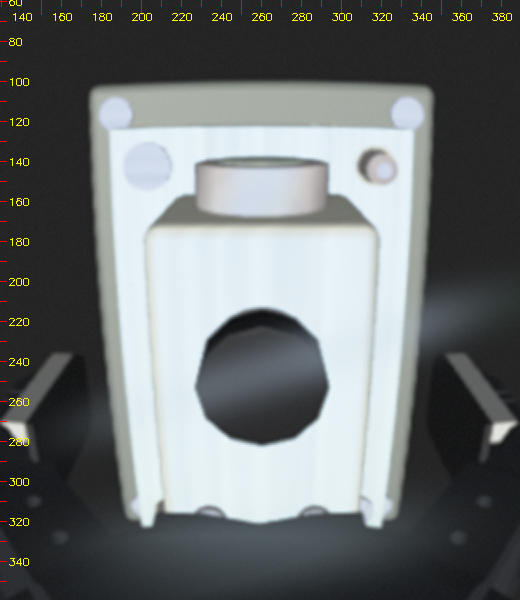

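```bash
python3 -m jog '[[[-0.002,-0.0012,0.001,-0.0015,-1],[-0.002,-0.0012,0.001,-0.0015,-1]]]'; python3 go.py .5318 -.338 .064 103.4
```

```text
t: 2.35
tool_pos: [0.5339, -0.34, 0.0682]
tool_rot: [-0.184, 1.562, 0.184]
contact_force: [-0.1, -0.3, 0.4]
opening: 0.0855
t 2.35 tcp [ 0.5339 -0.34    0.0682] phi 103.4 F [-0.1 -0.3  0.4] Tq [ 0.01  0.03 -0.03] open 85.5
shift [ 0.0042  0.0025 -0.0016] turn -0.0001 tilt [ 1.3e-03  2.0e-04 -1.0e+00]
```

```bash
python3 -m jog '[[[0.004,0.0025,-0.0015,0,-1],[0.004,0.0025,-0.0015,0,-1],[0.004,0.0025,-0.0015,0,-1],[0.004,0.0025,-0.0015,0,-1]]]'; python3 go.py .5318 -.338 .064 103.4
```

```text
t: 2.75
tool_pos: [0.5318, -0.3379, 0.0643]
tool_rot: [-0.184, 1.562, 0.184]
contact_force: [0.2, -0.2, -0.1]
opening: 0.0854
t 2.75 tcp [ 0.5318 -0.3379  0.0643] phi 103.4 F [ 0.2 -0.2 -0.1] Tq [ 0.   -0.04 -0.04] open 85.4
shift [ 0.0003 -0.0001 -0.0001] turn 0.0 tilt [ 1.3e-03  1.0e-04 -1.0e+00]
```

```bash
python3 -m jog '[[[0,0,0,0,1],[0,0,0,0,1],[0,0,0,0,1],[0,0,0,0,1],[0,0,0,0,1],[0,0,0,0,1],[0,0,0,0,1],[0,0,0,0,1]]]' 50; python3 go.py .5318 -.338 .064 103.4
```

```text
t: 3.55
tool_pos: [0.5317, -0.338, 0.0644]
tool_rot: [-0.184, 1.562, 0.183]
contact_force: [-1.9, -0.3, 2.8]
opening: 0.045
t 3.55 tcp [ 0.5317 -0.338   0.0644] phi 103.4 F [-1.9 -0.3  2.8] Tq [0.01 0.32 0.01] open 45.0
shift [0.0004 0.     0.0001] turn 0.0 tilt [ 1.1e-03 -1.0e-04 -1.0e+00]
```

```bash
python3 -m jog '[[[-0.003,0,0,0,1],[-0.006,0,0,0,1],[-0.01,0,0,0,1],[-0.01,0,0,0,1]]]' 60; python3 go.py .5317 -.338 .094 103.4
```

```text
t: 3.95
tool_pos: [0.5317, -0.3377, 0.0744]
tool_rot: [-0.183, 1.562, 0.184]
contact_force: [0.3, -0.2, -4.3]
opening: 0.0452
t 3.95 tcp [ 0.5317 -0.3377  0.0744] phi 103.4 F [ 0.3 -0.2 -4.3] Tq [ 0.03 -0.03 -0.07] open 45.2
shift [-0.0196 -0.0003 -0.    ] turn 0.0 tilt [ 8.e-04  6.e-04 -1.e+00]
```

```bash
python3 -m jog '[[[-0.006,0,0,0,1],[-0.014,0,0,0,1],[-0.022,0,0,0,1],[-0.032,0,0,0,1],[-0.045,0,0,0,1],[-0.06,0,0,0,1],[-0.078,0,0,0,1],[-0.09,0,0,0,1],[-0.1,0,0,0,1],[-0.1,0,0,0,1],[-0.1,0,0,0,1]]]'; python3 go.py .5317 -.338 .18 103.4
python3 - <<'E'
from h import *
from station import imaging
d=imaging.get_image("wrist");pickle.dump(d,open("pics/wrist3.pkl","wb"));crop(d,130,60,390,360,"pics/w3.png",2)
d=imaging.get_image("scene");crop(d,110,110,240,230,"pics/s3.png")
E
```

```text
t: 5.05
tool_pos: [0.5315, -0.3377, 0.1743]
tool_rot: [-0.183, 1.562, 0.184]
contact_force: [0.4, -0.2, -6.0]
opening: 0.0451
t 5.05 tcp [ 0.5315 -0.3377  0.1743] phi 103.4 F [ 0.4 -0.2 -6. ] Tq [ 0.02  0.03 -0.05] open 45.1
shift [-0.0057 -0.0004  0.0002] turn -0.0001 tilt [ 6.e-04  8.e-04 -1.e+00]
```

View pics/w3.png

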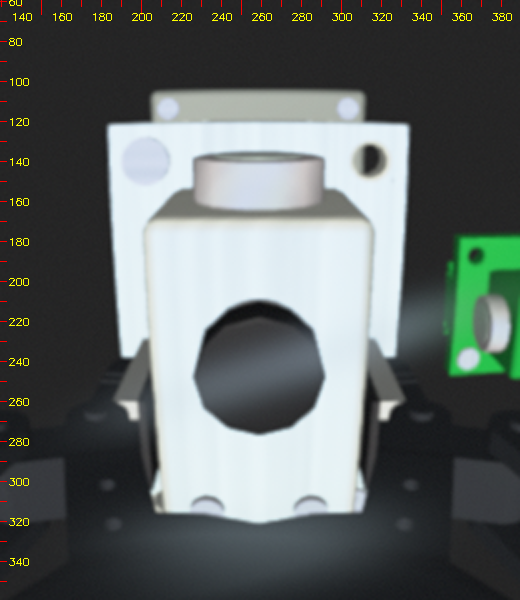

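View pics/s3.png

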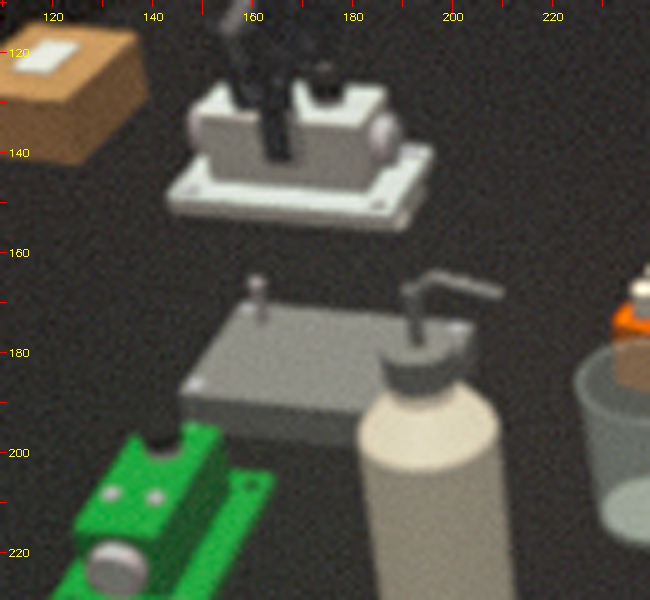

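```bash
python3 go.py .49 -.15 .2 99.8;python3 go.py .554 .109 .19 99.8
```

```text
t 5.15 tcp [ 0.531  -0.3373  0.1731] phi 103.4 F [-1.2  0.6 -6.5] Tq [ 0.07 -0.   -0.  ] open 44.9
shift [-0.0265  0.1918  0.0035] turn 0.0628 tilt [-0.001  0.002 -1.   ]
t 5.15 tcp [ 0.531  -0.3373  0.1731] phi 103.4 F [-1.2  0.6 -6.5] Tq [ 0.07 -0.   -0.  ] open 44.9
shift [-0.0161  0.4289  0.1258] turn 0.0628 tilt [-0.001  0.002 -1.   ]
```

```bash
python3 -m jog '[[[-0.01,0.01,0,0,1],[-0.02,0.03,0,0,1],[-0.027,0.058,0,0.01,1],[-0.027,0.09,0,0.02,1],[-0.027,0.125,0,0.03,1],[-0.027,0.16,0.002,0.04,1],[-0.027,0.195,0.008,0.05,1],[-0.027,0.23,0.02,0.06,1],[-0.027,0.265,0.035,0.063,1],[-0.027,0.3,0.055,0.063,1],[-0.025,0.335,0.075,0.063,1],[-0.023,0.365,0.093,0.063,1]]]'; python3 go.py .554 .109 .19 99.8
```

```text
t: 6.35
tool_pos: [0.5365, 0.0418, 0.1972]
tool_rot: [-0.133, 1.567, 0.137]
contact_force: [0.7, -0.2, -6.5]
opening: 0.0454
t 6.35 tcp [0.5365 0.0418 0.1972] phi 99.84 F [ 0.7 -0.2 -6.5] Tq [-0.04 -0.01  0.03] open 45.4
shift [0.0073 0.0632 0.0287] turn 0.0007 tilt [-8.0e-04  2.5e-03 -1.0e+00]
```

```bash
python3 -m jog '[[[0.002,0.025,0.012,0,1],[0.005,0.045,0.021,0,1],[0.007,0.058,0.026,0,1],[0.007,0.063,0.0285,0,1],[0.007,0.063,0.0285,0,1],[0.007,0.063,0.0285,0,1],[0.007,0.063,0.0285,0,1]]]'; 
python3 - <<'E'
from h import *
from station import imaging
d=imaging.get_image("wrist");pickle.dump(d,open("pics/wrist4.pkl","wb"));crop(d,0,0,512,384,"pics/w4.png",1.5)
d=imaging.get_image("top");pickle.dump(d,open("pics/top4.pkl","wb"));crop(d,20,140,260,290,"pics/t4.png")
E
python3 go.py .554 .109 .19 99.8
```

```text
t: 7.05
tool_pos: [0.5538, 0.1078, 0.1905]
tool_rot: [-0.132, 1.567, 0.136]
contact_force: [-0.1, 0.6, -5.8]
opening: 0.0451
t 7.15 tcp [0.5539 0.1079 0.1905] phi 99.78 F [-0.1  0.2 -5.5] Tq [ 0.05  0.01 -0.05] open 44.9
shift [0.0005 0.001  0.0003] turn -0.0004 tilt [-5.0e-04  2.4e-03 -1.0e+00]
```

View pics/w4.png

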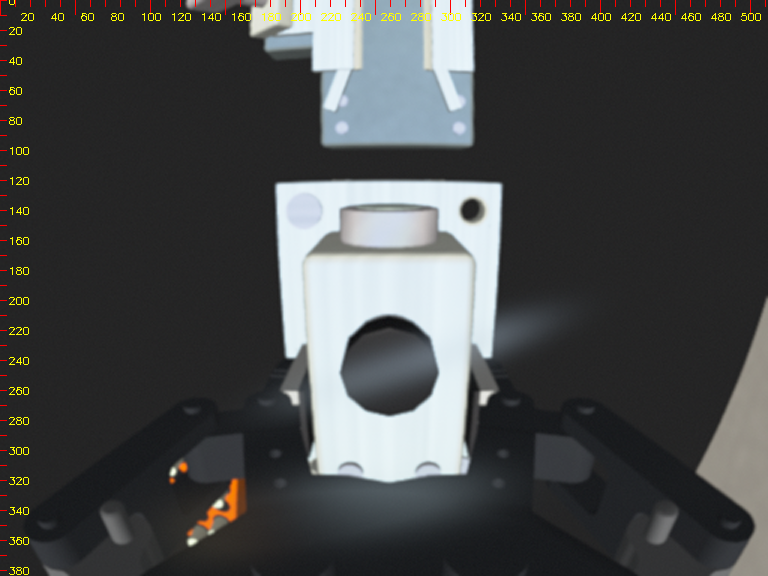

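View pics/t4.png

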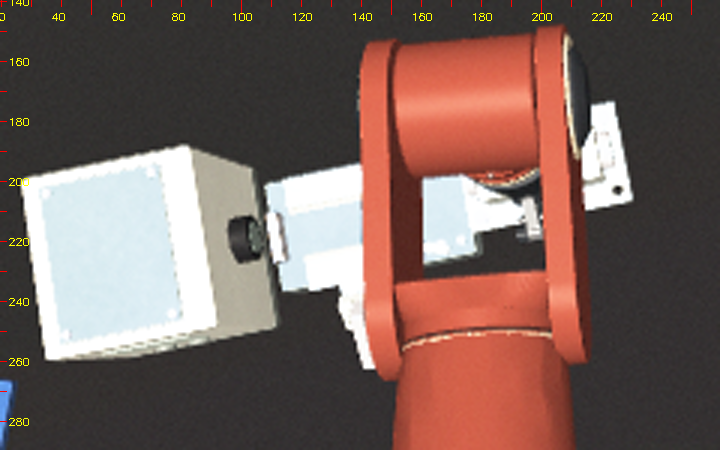

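```bash
python3 - <<'E'
from h import *
d=load("wrist4");crop(d,165,0,325,105,"pics/w4c.png",5)
E
```

```text
(no output)
```

View pics/w4c.png

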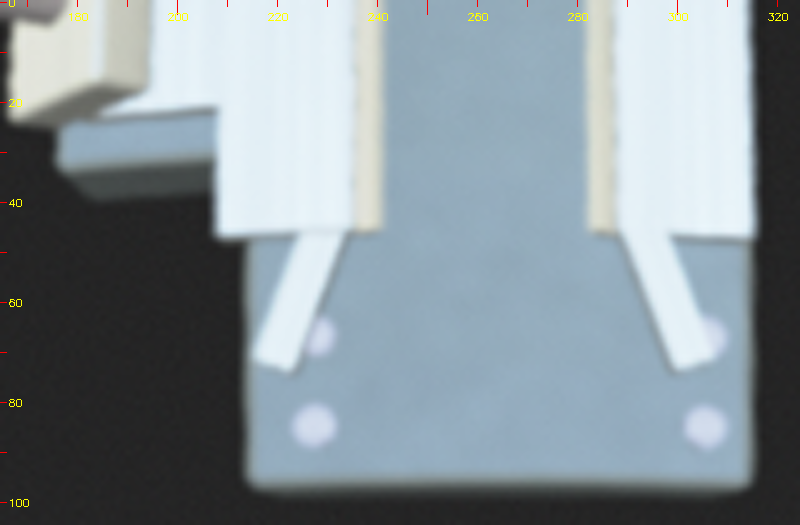

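```bash
cat >> h.py <<'E'
def bpw(d,u,v,z,fish=True):
    K=d["intrinsics"];x=(u-K[0,2])/K[0,0];y=(v-K[1,2])/K[1,1]
    if fish:
        r=np.hypot(x,y);ray=np.array([x/r*np.sin(r),y/r*np.sin(r),np.cos(r)])
    else: ray=np.array([x,y,1])
    ray=d["R"].T@ray;c=cen(d);return c+ray*(z-c[2])/ray[2]
def loc(p,X):
    c,s=np.cos(p[2]),np.sin(p[2]);dx,dy=X[0]-p[0],X[1]-p[1];return np.array([c*dx+s*dy,-s*dx+c*dy,X[2]])*1000
E
python3 - <<'E'
from h import *
d=load("wrist4");p=[.525,.287,np.radians(9.8)]
for n,u,v,z in [("floor end L",214.5,96,.04),("floor end R",314.8,96,.04),("floor R by jaw",315,48,.04),("floor L by jaw",214.5,48,.04),
 ("jaw L in top",235.5,46,.049),("jaw R in top",287.5,46,.049),("L low",241.5,46,.047),("R low",282.3,46,.047),("L low floor",241.5,46,.04),("R low floor",282.3,46,.04),("R low far",282.3,2,.047),("L low far",241.5,2,.047),("jawR out",315.5,46.5,.049),("jawL out",207.5,47,.049),
 ("gtipL",222.5,74,.0465),("gtipR",300,74,.0465),("head",0,0,0)][:-1]:
    X=bpw(d,u,v,z);print(n,loc(p,X).round(1))
t=load("top0")
for n,u,v,z in [("floor-100 +x",172,188.5,.04),("floor-100 -x",179.5,224,.04),("far jaw in mouth",155,203,.049),("near jaw mouth",158,218,.049),("far jaw in end",116,210.5,.049),("stop L",114.5,228,.06),("knob stemtop", 143.5,261,.1)]:
    print(n,loc(p,bpw(t,u,v,z,False)).round(1))
E
```

```text
floor end L [-45.1 -96.1  40. ]
floor end R [ 53.  -95.8  40. ]
floor R by jaw [ 53.3 -46.9  40. ]
floor L by jaw [-45.1 -47.4  40. ]
jaw L in top [-23.8 -48.2  49. ]
jaw R in top [ 25.3 -48.2  49. ]
L low [-18.2 -47.9  47. ]
R low [ 20.5 -47.8  47. ]
L low floor [-18.6 -46.3  40. ]
R low floor [ 21.  -46.2  40. ]
R low far [21.  -1.2 47. ]
L low far [-18.4  -1.3  47. ]
jawR out [ 52.1 -47.4  49. ]
jawL out [-50.5 -48.1  49. ]
gtipL [-36.4 -75.2  46.5]
gtipR [ 37.4 -75.2  46.5]
floor-100 +x [ 51.3 -97.2  40. ]
floor-100 -x [ -47.4 -100.1   40. ]
far jaw in mouth [ 20.2 -47.1  49. ]
near jaw mouth [-21.1 -48.1  49. ]
far jaw in end [21.1 58.8 49. ]
stop L [-25.5  66.8  60. ]
knob stemtop [-126.5   -4.2  100. ]
```

```bash
cat > bl.py <<'E'
import sys
from go import *
p=[.5272,.2896,np.radians(9.8)]
def W(x,y): 
    c,s=np.cos(p[2]),np.sin(p[2]);return p[0]+(c*x-s*y)/1000,p[1]+(s*x+c*y)/1000
if __name__=="__main__":
    x,y,z,ph=map(float,sys.argv[1:5]); o=ctrl.get_obs(); print("local now",loc(p,o["tool_pos"]).round(2))
    rel(*W(x,y),z/1000,ph)
E
python3 bl.py -1.5 -150 75.4 99.8
```

```text
local now [  -4.66 -183.56  190.53]
t 7.15 tcp [0.5539 0.1079 0.1905] phi 99.78 F [-0.1  0.2 -5.5] Tq [ 0.05  0.01 -0.05] open 44.9
shift [0.1152 0.0333 0.0032] turn -0.0004 tilt [-5.0e-04  2.4e-03 -1.0e+00]
```

```bash
python3 -m jog '[[[0.01,0.012,0.002,0,1],[0.03,0.024,0.003,0,1],[0.055,0.0333,0.0032,0,1],[0.08,0.0333,0.0032,0,1],[0.095,0.0333,0.0032,0,1],[0.105,0.0333,0.0032,0,1],[0.11,0.0333,0.0032,0,1],[0.11,0.0333,0.0032,0,1],[0.11,0.0333,0.0032,0,1],[0.11,0.0333,0.0032,0,1]]]'; 
python3 - <<'E'
from h import *
from station import imaging
d=imaging.get_image("wrist");pickle.dump(d,open("pics/wrist5.pkl","wb"));crop(d,130,0,390,200,"pics/w5.png",3)
E
python3 bl.py -1.5 -150 75.4 99.8
```

```text
t: 8.15
tool_pos: [0.5523, 0.1416, 0.082]
tool_rot: [-0.132, 1.565, 0.136]
contact_force: [-0.2, 0.6, -5.3]
opening: 0.0452
local now [  -0.59 -150.13   81.89]
t 8.2 tcp [0.5522 0.1416 0.0819] phi 99.76 F [ 0.1  0.4 -5.7] Tq [-0.03  0.02 -0.04] open 44.9
shift [ 0.0065  0.0001 -0.0009] turn -0.0006 tilt [ 0.0016  0.0027 -1.    ]
```

View pics/w5.png

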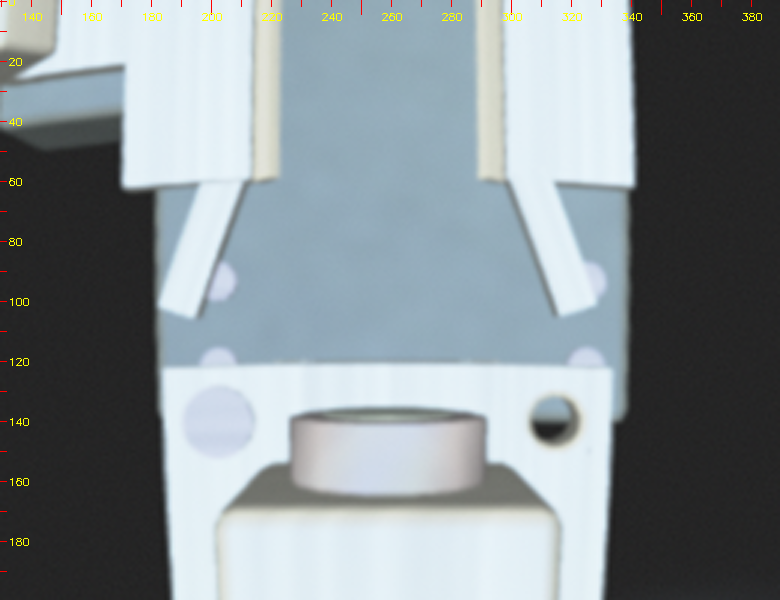

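```bash
python3 - <<'E'
from h import *
from bl import p
from station import ctrl
d=load("wrist5")
for n,u,v,z in [("L low",222.5,59.5,.047),("R low",288.5,59.5,.047),("L far",222.8,2,.047),("R far",288.2,2,.047),("gtipL",195.5,105,.0465),("gtipR",315.5,105,.0465),
("plate L",184,122,.0676),("plate R",333.5,122,.0676),("holeR",314,140,.0676),("block L",202,171,.1135),("block R",316,171,.1135),("floorend R",338,140,.04)]:
    print(n,loc(p,bpw(d,u,v,z)).round(2))
E
```

```text
L low [-21.4  -49.83  47.  ]
R low [ 17.45 -50.02  47.  ]
L far [-21.58 -12.4   47.  ]
R far [ 17.68 -12.63  47.  ]
gtipL [-37.92 -76.87  46.5 ]
gtipR [ 33.76 -77.16  46.5 ]
plate L [-39.99 -86.43  67.6 ]
plate R [ 39.7 -86.6  67.6]
holeR [ 29.23 -96.57  67.6 ]
block L [ -22.07 -104.4   113.5 ]
block R [  21.69 -104.51  113.5 ]
floorend R [ 50.1  -98.59  40.  ]
```

```bash
python3 -m jog '[[[0.003,0,-0.0017,0,1],[0.006,0,-0.0017,0,1],[0.0065,0,-0.0017,0,1],[0.0065,0,-0.0017,0,1],[0.0065,0,-0.0017,0,1]]]';python3 bl.py -2.3 -150 75.2 99.8
```

```text
t: 8.7
tool_pos: [0.5505, 0.1413, 0.0753]
tool_rot: [-0.132, 1.565, 0.136]
contact_force: [-0.2, 0.3, -5.9]
opening: 0.0455
local now [  -2.29 -150.1    75.31]
t 8.7 tcp [0.5505 0.1413 0.0753] phi 99.76 F [-0.2  0.3 -5.9] Tq [-0.01 -0.02  0.02] open 45.5
shift [ 0.0001  0.0001 -0.    ] turn -0.0006 tilt [ 0.0015  0.0027 -1.    ]
```

```bash
python3 -m jog '[[[0.0005,0,0,0,1],[0.001,0,0,0,1],[0.001,0,0,0,1]]]';python3 bl.py -2.3 -150 75.2 99.8
```

```text
t: 9.0
tool_pos: [0.5505, 0.1413, 0.0743]
tool_rot: [-0.132, 1.565, 0.136]
contact_force: [-0.3, -0.6, -5.5]
opening: 0.0449
local now [  -2.24 -150.11   74.33]
t 9.0 tcp [0.5505 0.1413 0.0743] phi 99.76 F [-0.3 -0.6 -5.5] Tq [ 0.   -0.03  0.01] open 44.9
shift [-0.0009  0.0001 -0.0001] turn -0.0007 tilt [ 0.0016  0.0027 -1.    ]
```

```bash
python3 -m jog '[[[0.0004,0,0,0,1],[0.0008,0,0,0,1],[0.0008,0,0,0,1]]]';python3 bl.py -2.3 -150 75.2 99.8
```

```text
t: 9.3
tool_pos: [0.551, 0.1414, 0.0742]
tool_rot: [-0.132, 1.564, 0.136]
contact_force: [-1.0, -0.1, -1.7]
opening: 0.0449
local now [  -1.8  -150.04   74.18]
t 9.3 tcp [0.551  0.1414 0.0742] phi 99.76 F [-1.  -0.1 -1.7] Tq [0.13 0.11 0.05] open 44.9
shift [-0.001   0.     -0.0005] turn -0.0006 tilt [ 0.0025  0.003  -1.    ]
```

```bash
python3 -m jog '[[[-0.0006,0,-0.0005,0,1],[-0.0006,0.006,-0.0005,0,1],[-0.0006,0.014,-0.0005,0,1],[-0.0006,0.022,-0.0005,0,1],[-0.0006,0.028,-0.0005,0,1],[-0.0006,0.03,-0.0005,0,1],[-0.0006,0.03,-0.0005,0,1]]]';python3 bl.py -2.3 -115 74.8 99.8
python3 - <<'E'
from h import *
from station import imaging
d=imaging.get_image("wrist");pickle.dump(d,open("pics/wrist6.pkl","wb"));crop(d,130,0,390,200,"pics/w6.png",3)
E
```

```text
t: 10.0
tool_pos: [0.5452, 0.1714, 0.0748]
tool_rot: [-0.132, 1.564, 0.137]
contact_force: [-0.6, 0.1, -5.7]
opening: 0.045
local now [  -2.36 -119.57   74.75]
t 10.0 tcp [0.5452 0.1714 0.0748] phi 99.81 F [-0.6  0.1 -5.7] Tq [ 0.05  0.03 -0.  ] open 45.0
shift [-0.      0.0046  0.0001] turn 0.0002 tilt [ 0.0024  0.0028 -1.    ]
```

View pics/w6.png

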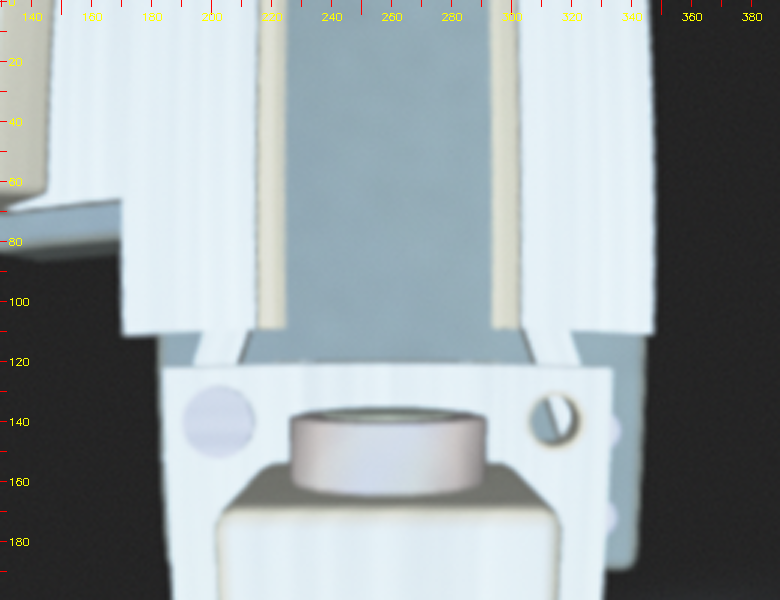

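```bash
python3 -m jog '[[[0,0.004,0.0002,0,1],[0,0.009,0.0002,0,1],[0,0.014,0.0002,0,1],[0,0.019,0.0002,0,1],[0,0.022,0.0002,0,1],[0,0.022,0.0002,0,1]]]';python3 bl.py -2.0 -60 74.8 99.8
```

```text
t: 10.65
tool_pos: [0.5417, 0.1933, 0.0748]
tool_rot: [-0.133, 1.564, 0.137]
contact_force: [0.8, 0.3, -5.4]
opening: 0.0451
local now [ -2.15 -97.39  74.84]
t 10.65 tcp [0.5417 0.1933 0.0748] phi 99.83 F [ 0.8  0.3 -5.4] Tq [-0.03 -0.01  0.03] open 45.1
shift [0.0001 0.0374 0.0002] turn 0.0006 tilt [ 0.0024  0.0028 -1.    ]
```

Entered the jaws freely. Continue.

```bash
python3 -m jog '[[[0,0.005,0.0002,0,1],[0,0.012,0.0002,0,1],[0,0.02,0.0002,0,1],[0,0.028,0.0002,0,1],[0,0.035,0.0002,0,1],[0,0.04,0.0002,0,1],[0,0.04,0.0002,0,1]]]';python3 bl.py -2.0 -10 74.8 99.8
```

```text
t: 11.35
tool_pos: [0.5348, 0.2335, 0.0749]
tool_rot: [-0.133, 1.564, 0.138]
contact_force: [-0.4, 0.2, -5.5]
opening: 0.0447
local now [ -2.03 -56.58  74.95]
t 11.35 tcp [0.5348 0.2335 0.0749] phi 99.89 F [-0.4  0.2 -5.5] Tq [-0.02  0.06  0.02] open 44.7
shift [0.0003 0.0466 0.0001] turn 0.0016 tilt [ 0.0024  0.0029 -1.    ]
```

```bash
python3 -m jog '[[[0.0002,0.005,0,0.001,1],[0.0002,0.012,0,0.001,1],[0.0002,0.02,0,0.001,1],[0.0002,0.028,0,0.001,1],[0.0002,0.036,0,0.001,1],[0.0002,0.043,0,0.001,1],[0.0002,0.046,0,0.001,1],[0.0002,0.046,0,0.001,1]]]';python3 bl.py -2.0 -10 74.8 99.8
python3 - <<'E'
from h import *
from station import imaging
d=imaging.get_image("wrist");pickle.dump(d,open("pics/wrist7.pkl","wb"));crop(d,130,0,390,200,"pics/w7.png",3)
d=imaging.get_image("scene");pickle.dump(d,open("pics/scene7.pkl","wb"));crop(d,335,140,495,270,"pics/s7.png")
E
```

```text
t: 12.15
tool_pos: [0.5268, 0.2793, 0.0748]
tool_rot: [-0.133, 1.564, 0.137]
contact_force: [0.3, 0.9, -6.4]
opening: 0.0453
local now [ -2.14 -10.06  74.84]
t 12.15 tcp [0.5268 0.2793 0.0748] phi 99.88 F [ 0.3  0.9 -6.4] Tq [-0.    0.08  0.05] open 45.3
shift [0.     0.0001 0.0001] turn 0.0013 tilt [ 0.0024  0.0028 -1.    ]
```

View pics/w7.png

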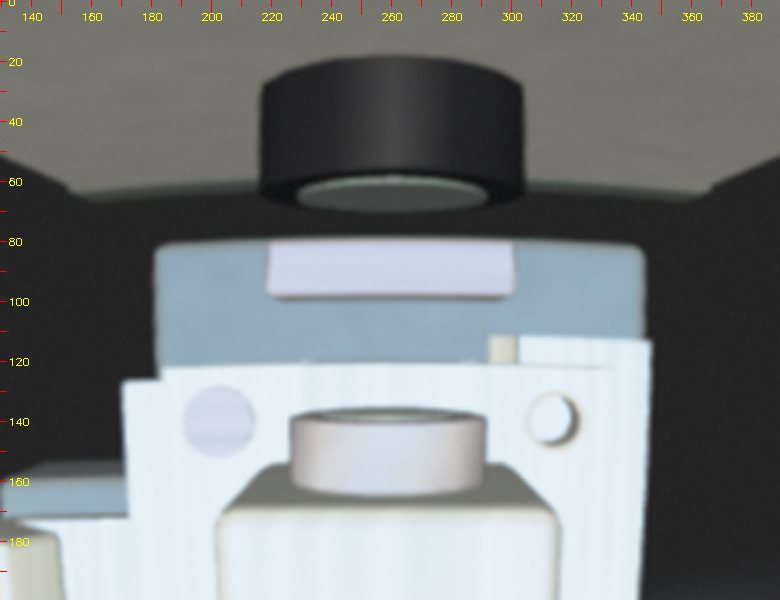

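View pics/s7.png

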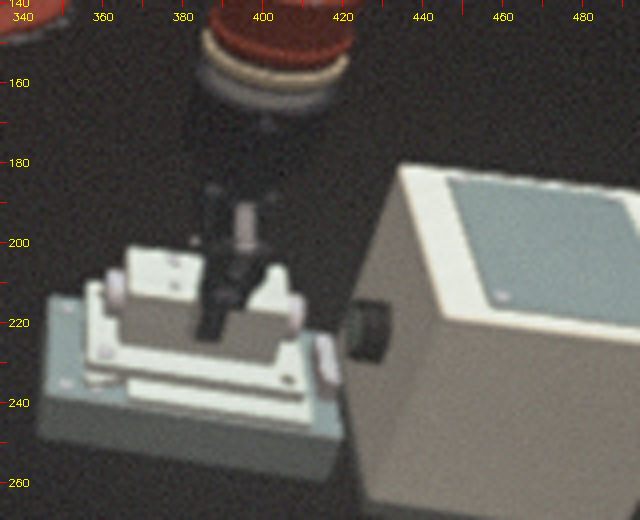

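```bash
python3 -m jog '[[[0,0.003,0,0.001,1],[0,0.006,0,0.001,1],[0,0.008,0,0.001,1],[0,0.009,0,0.001,1],[0,0.01,0,0.001,1],[0,0.01,0,0.001,1]]]';python3 bl.py -2.0 0 74.8 99.8
```

```text
t: 12.85
tool_pos: [0.5252, 0.2887, 0.0748]
tool_rot: [-0.132, 1.564, 0.136]
contact_force: [-0.4, 0.1, -5.9]
opening: 0.0454
local now [-2.14 -0.55 74.81]
t 12.85 tcp [0.5252 0.2887 0.0748] phi 99.79 F [-0.4  0.1 -5.9] Tq [-0.03  0.01  0.05] open 45.4
shift [0.     0.0006 0.0001] turn -0.0001 tilt [ 0.0024  0.0026 -1.    ]
```

```bash
python3 -m jog '[[[0,0.001,0,0,1],[0,0.002,0,0,1],[0,0.002,0,0,1]]]';python3 bl.py -2.0 0 74.8 99.8
```

```text
t: 13.15
tool_pos: [0.5248, 0.2907, 0.0748]
tool_rot: [-0.132, 1.564, 0.136]
contact_force: [-0.1, -0.0, -5.4]
opening: 0.0453
local now [-2.14  1.53 74.83]
t 13.15 tcp [0.5248 0.2907 0.0748] phi 99.79 F [-0.1 -0.  -5.4] Tq [0.   0.03 0.  ] open 45.3
shift [ 0.     -0.0015  0.0001] turn -0.0001 tilt [ 0.0024  0.0027 -1.    ]
```

```bash
python3 -m jog '[[[0,0.001,0,0,1],[0,0.002,0,0,1],[0,0.003,0,0,1],[0,0.003,0,0,1]]]';python3 bl.py -2.0 0 74.8 99.8
```

```text
t: 13.55
tool_pos: [0.5247, 0.2915, 0.0751]
tool_rot: [-0.137, 1.564, 0.132]
contact_force: [0.5, -9.4, -2.3]
opening: 0.0448
local now [-2.1   2.27 75.07]
t 13.55 tcp [0.5247 0.2915 0.0751] phi 99.82 F [ 0.5 -9.4 -2.3] Tq [-1.36  0.02  0.06] open 44.8
shift [ 0.0003 -0.0023  0.0001] turn 0.0003 tilt [ 0.0025 -0.0025 -1.    ]
```

```bash
python3 -m jog '[[[0.0005,-0.0002,0,0,1],[0.001,-0.0002,0,0,1],[0.001,-0.0002,0,0,1]]]';python3 bl.py -2.0 0 74.8 99.8
```

```text
t: 13.85
tool_pos: [0.5252, 0.2914, 0.0745]
tool_rot: [-0.137, 1.564, 0.132]
contact_force: [-0.4, -2.5, -3.2]
opening: 0.0452
local now [-1.71  2.09 74.52]
t 13.85 tcp [0.5252 0.2914 0.0745] phi 99.82 F [-0.4 -2.5 -3.2] Tq [-0.26  0.    0.07] open 45.2
shift [-0.0003 -0.0021 -0.0003] turn 0.0004 tilt [ 0.0033 -0.0024 -1.    ]
```

```bash
python3 -m jog '[[[0.0004,0.0005,0,0,1],[0.0004,0.0005,0,0,1],[0.0004,0.0005,0,0,-0.4],[0.0004,0.0005,0,0,-0.4],[0.0004,0.0005,0,0,-0.4],[0.0004,0.0005,0,0,-0.4]]]';python3 bl.py -2.0 0 74.8 99.8
python3 - <<'E'
from h import *
from station import imaging
d=imaging.get_image("wrist");pickle.dump(d,open("pics/wrist8.pkl","wb"));crop(d,130,0,390,200,"pics/w8.png",3)
E
```

```text
t: 14.45
tool_pos: [0.5255, 0.2923, 0.0748]
tool_rot: [-0.136, 1.562, 0.133]
contact_force: [-0.9, -0.2, -0.3]
opening: 0.0596
local now [-1.21  3.   74.77]
t 14.45 tcp [0.5255 0.2923 0.0748] phi 99.83 F [-0.9 -0.2 -0.3] Tq [-0.03  0.05  0.03] open 59.6
shift [-0.     -0.003  -0.0008] turn 0.0006 tilt [ 0.0044 -0.0015 -1.    ]
```

View pics/w8.png

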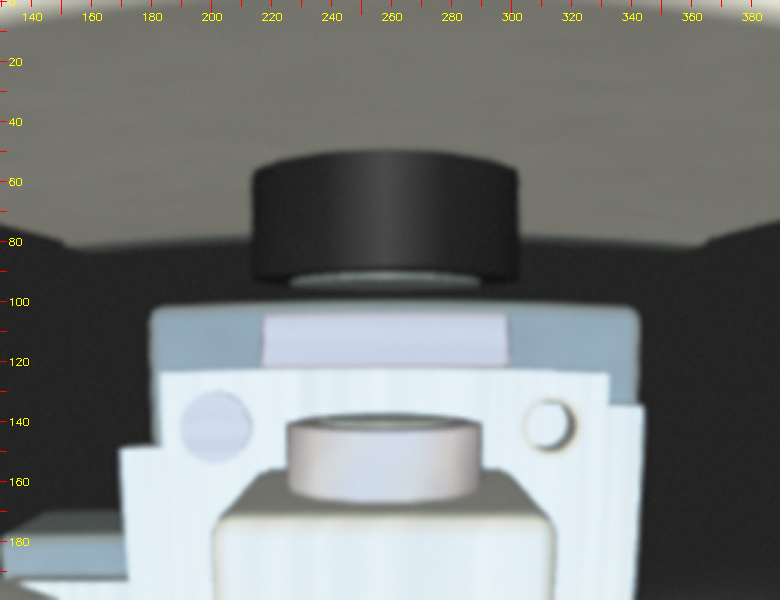

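```bash
python3 -m jog '[[[-0.01,0,0.0005,0,-0.4],[-0.03,0,0.0005,0,-0.4],[-0.06,0,0.0005,0,-0.4],[-0.1,0,0.0005,0,-0.4],[-0.13,0,0.0005,0,-0.4],[-0.15,0,0.0005,0,-0.4],[-0.15,0,0.0005,0,-0.4],[-0.15,0,0.0005,0,-0.4]]]';python3 bl.py -102 0 225 189.8
python3 - <<'E'
from h import *
from station import imaging
d=imaging.get_image("wrist");pickle.dump(d,open("pics/wrist9.pkl","wb"));crop(d,0,0,512,384,"pics/w9.png",1.5)
E
```

```text
t: 15.3
tool_pos: [0.5253, 0.2926, 0.2249]
tool_rot: [-0.136, 1.562, 0.133]
contact_force: [-0.2, -0.2, 0.4]
opening: 0.0599
local now [ -1.34   3.29 224.88]
t 15.3 tcp [0.5253 0.2926 0.2249] phi 99.83 F [-0.2 -0.2  0.4] Tq [-0.04  0.07  0.04] open 59.9
shift [-0.0006 -0.0032 -0.1007] turn -1.5703 tilt [ 0.0049 -0.0013 -1.    ]
```

View pics/w9.png

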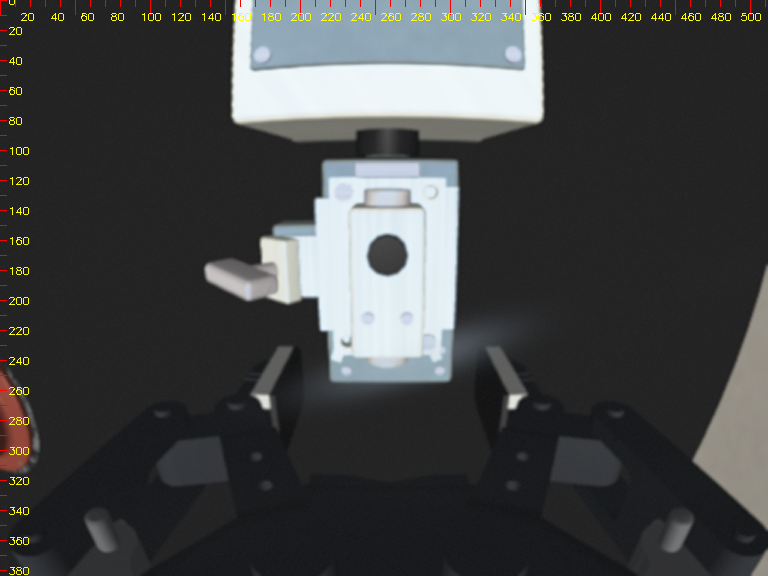

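```bash
python3 -m jog '[[[0,-0.003,-0.01,-0.14,-0.4],[0,-0.003,-0.02,-0.28,-0.4],[0,-0.003,-0.03,-0.42,-0.4],[0,-0.003,-0.04,-0.56,-0.4],[0,-0.003,-0.05,-0.7,-0.4],[0,-0.003,-0.06,-0.84,-0.4],[0,-0.003,-0.07,-0.98,-0.4],[0,-0.003,-0.08,-1.12,-0.4],[0,-0.003,-0.09,-1.26,-0.4],[0,-0.003,-0.1,-1.38,-0.4],[0,-0.003,-0.1,-1.38,-0.4],[0,-0.003,-0.1,-1.38,-0.4]]]';python3 bl.py -102 0 225 189.8
python3 - <<'E'
from h import *
from station import imaging
d=imaging.get_image("wrist");pickle.dump(d,open("pics/wrist10.pkl","wb"));crop(d,0,0,512,384,"pics/w10.png",1.5)
E
```

```text
t: 16.55
tool_pos: [0.4262, 0.2721, 0.2216]
tool_rot: [-1.196, 1.221, 1.191]
contact_force: [0.0, -0.1, -0.4]
opening: 0.0601
local now [-1.0256e+02 -7.0000e-02  2.2164e+02]
t 16.55 tcp [0.4262 0.2721 0.2216] phi 178.76 F [ 0.  -0.1 -0.4] Tq [ 0.03 -0.05 -0.  ] open 60.1
shift [-0.0034 -0.0005  0.0002] turn -0.1927 tilt [ 6.0e-04 -3.2e-03 -1.0e+00]
```

View pics/w10.png

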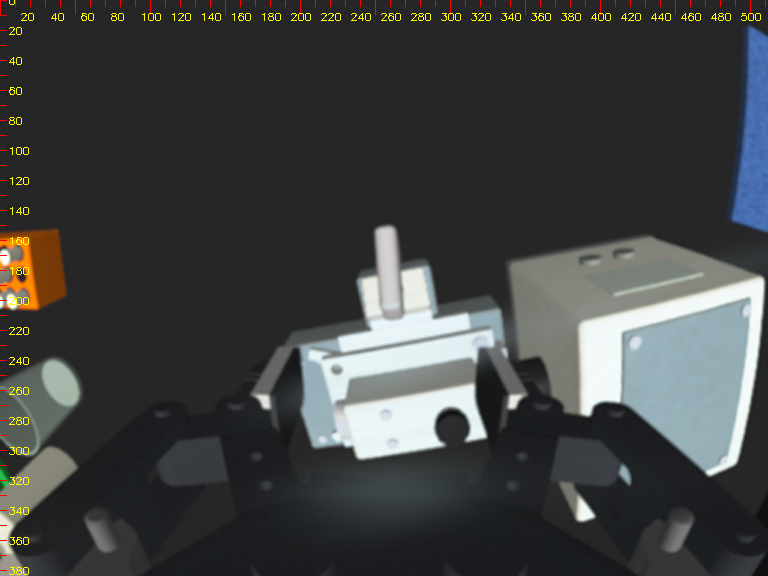

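```bash
cat > wing.py <<'E'
from h import *
from fitw import T
from bl import p
ax=np.array([-.643,0,.766]);x0=np.array([.766,0,.643]);y0=np.array([0,1,0.])
C0=np.array([-102,0,81.])
def corners(th):
    x=np.cos(th)*x0-np.sin(th)*y0; n=np.cross(ax,x)
    return np.array([C0+a*30*x+b*7*n+c*13*ax for c in(1,-1) for a,b in((1,1),(1,-1),(-1,-1),(-1,1))])
def overlay(d,th,box,out,s,fish=True,pp=p):
    u0,v0,u1,v1=box
    crop(d,*box,out,s); im=cv2.imread(out)
    P=proj(d,T(pp,corners(th)),fish); Q=((P-[u0,v0]+.5)*s).astype(int)
    for k,col in((0,(0,0,255)),(4,(0,200,0))): cv2.polylines(im,[Q[k:k+4].reshape(-1,1,2)],True,col,1)
    cv2.imwrite(out,im)
E
python3 -c "
from wing import *
d=load('wrist10')
overlay(d,.2,(200,120,320,240),'pics/w10c.png',5)
print(proj(d,T(p,corners(.2)),True).round(1))"
```

```text
[[263.4 206.2]
 [247.9 206.1]
 [252.1 149.4]
 [266.2 149.1]
 [266.4 215.8]
 [252.2 215.7]
 [255.7 162.4]
 [268.7 162.2]]
```

View pics/w10c.png

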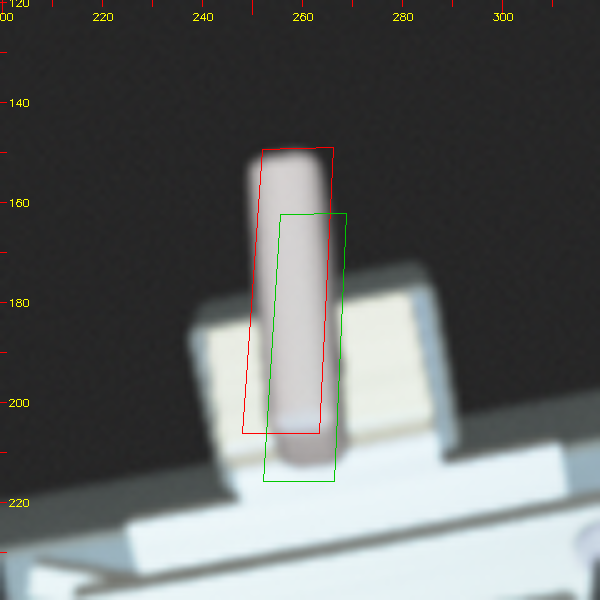

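```bash
python3 -c "
from wing import *
d=load('wrist10')
for th in (0,.05,.1): 
  P=proj(d,T(p,corners(th)),True)[:4];print(th,(P[0]+P[1])/2,(P[2]+P[3])/2)
overlay(d,.05,(200,120,320,240),'pics/w10d.png',5)"
```

```text
0 [262.25272805 205.55194477] [253.09242864 149.90438952]
0.05 [260.60838309 205.81914883] [254.59112835 149.64404455]
0.1 [258.95710466 206.00926858] [256.09774514 149.44777002]
```

View pics/w10d.png

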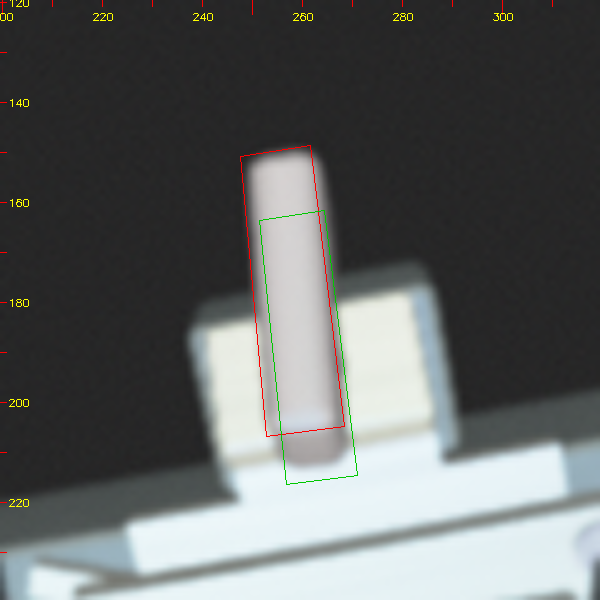

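```bash
python3 bl.py -102 0.7 79 178.8
```

```text
local now [-1.0222e+02 -5.0000e-02  2.2203e+02]
t 16.6 tcp [0.4265 0.2721 0.222 ] phi 178.78 F [-0.4  0.   0.2] Tq [ 0.01 -0.02 -0.06] open 59.9
shift [1.43e-01 1.00e-04 1.20e-03] turn -0.0004 tilt [ 0.001 -0.003 -1.   ]
```

```bash
python3 -m jog '[[[0.02,0,0.001,0,-0.4],[0.05,0,0.001,0,-0.4],[0.085,0,0.001,0,-0.4],[0.115,0,0.001,0,-0.4],[0.135,0,0.001,0,-0.4],[0.143,0,0.001,0,-0.4],[0.143,0,0.001,0,0.2],[0.143,0,0.001,0,0.34],[0.143,0,0.001,0,0.34],[0.143,0,0.001,0,0.34]]]' 40;python3 bl.py -102 0.7 79 178.8
python3 - <<'E'
from h import *
from station import imaging
d=imaging.get_image("wrist");pickle.dump(d,open("pics/wrist11.pkl","wb"));crop(d,120,120,400,330,"pics/w11.png",2.8)
E
```

```text
t: 17.6
tool_pos: [0.4276, 0.2732, 0.0805]
tool_rot: [-1.196, 1.218, 1.19]
contact_force: [-0.7, -0.0, -0.2]
opening: 0.0283
local now [-100.93    0.75   80.51]
t 17.6 tcp [0.4276 0.2732 0.0805] phi 178.76 F [-0.7 -0.  -0.2] Tq [ 0.02  0.06 -0.04] open 28.3
shift [ 0.0015  0.001  -0.0002] turn -0.0006 tilt [ 0.0035 -0.0019 -1.    ]
```

View pics/w11.png

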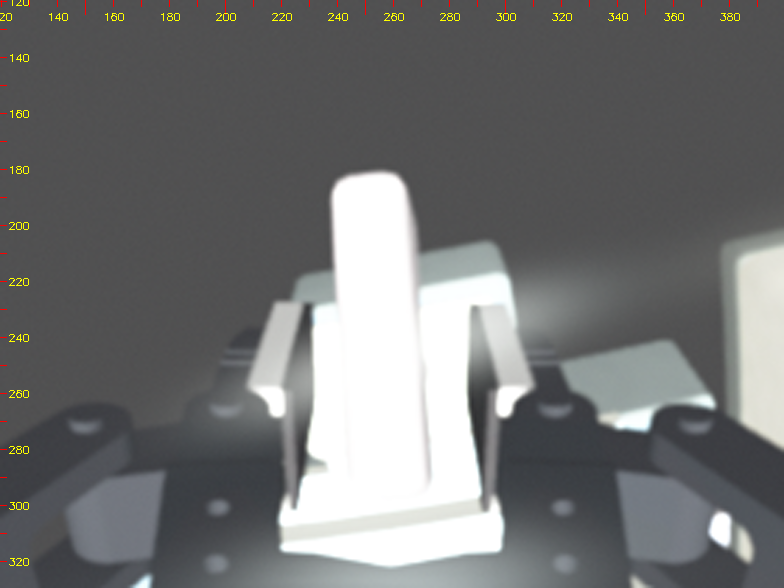

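```bash
python3 -m jog '[[[0,0.001,-0.0004,0.1,0.34],[0,0.001,-0.0004,0.2,0.34],[0,0.001,-0.0004,0.3,0.34],[0,0.001,-0.0004,0.4,0.34],[0,0.001,-0.0004,0.5,0.34],[0,0.001,-0.0004,0.6,0.34],[0,0.001,-0.0004,0.6,0.34]]]' 40;python3 bl.py -102 0.3 80 144
python3 - <<'E'
from h import *
from station import imaging
d=imaging.get_image("wrist");pickle.dump(d,open("pics/wrist12.pkl","wb"));crop(d,120,120,400,330,"pics/w12.png",2.8)
E
```

```text
t: 18.35
tool_pos: [0.4269, 0.2719, 0.081]
tool_rot: [-0.745, 1.439, 0.736]
contact_force: [0.5, -5.3, 1.9]
opening: 0.028
local now [-101.87   -0.32   80.96]
t 18.35 tcp [0.4269 0.2719 0.081 ] phi 144.43 F [ 0.5 -5.3  1.9] Tq [-0.8  -0.01  0.07] open 28.0
shift [0.001  0.0005 0.0003] turn 0.0075 tilt [ 0.0042 -0.0041 -1.    ]
```

View pics/w12.png

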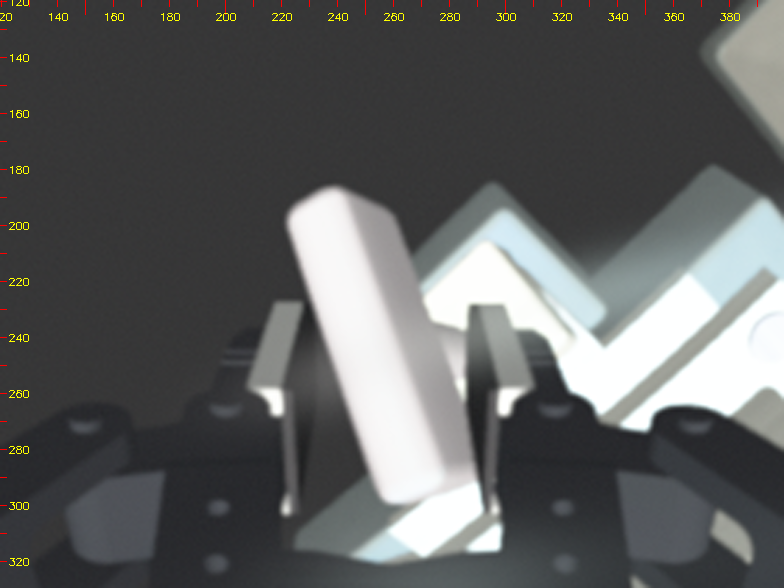

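```bash
python3 -m jog '[[[0,0.0005,0.0003,0.1,0.34],[0,0.0005,0.0003,0.2,0.34],[0,0.0005,0.0003,0.3,0.34],[0,0.0005,0.0003,0.4,0.34],[0,0.0005,0.0003,0.5,0.34],[0,0.0005,0.0003,0.6,0.34],[0,0.0005,0.0003,0.6,0.34]]]' 40;python3 bl.py -102 0.3 81 110
python3 - <<'E'
from h import *
from station import imaging
d=imaging.get_image("wrist");pickle.dump(d,open("pics/wrist13.pkl","wb"));crop(d,120,120,400,330,"pics/w13.png",2.8)
E
```

```text
t: 19.1
tool_pos: [0.4251, 0.2716, 0.0808]
tool_rot: [-0.282, 1.554, 0.272]
contact_force: [-5.7, -6.4, 5.7]
opening: 0.0283
local now [-103.64   -0.39   80.76]
t 19.1 tcp [0.4251 0.2716 0.0808] phi 110.19 F [-5.7 -6.4  5.7] Tq [-1.02  0.96  0.12] open 28.3
shift [-0.0002  0.0004  0.0017] turn 0.0033 tilt [-1.0e-04 -6.5e-03 -1.0e+00]
```

View pics/w13.png

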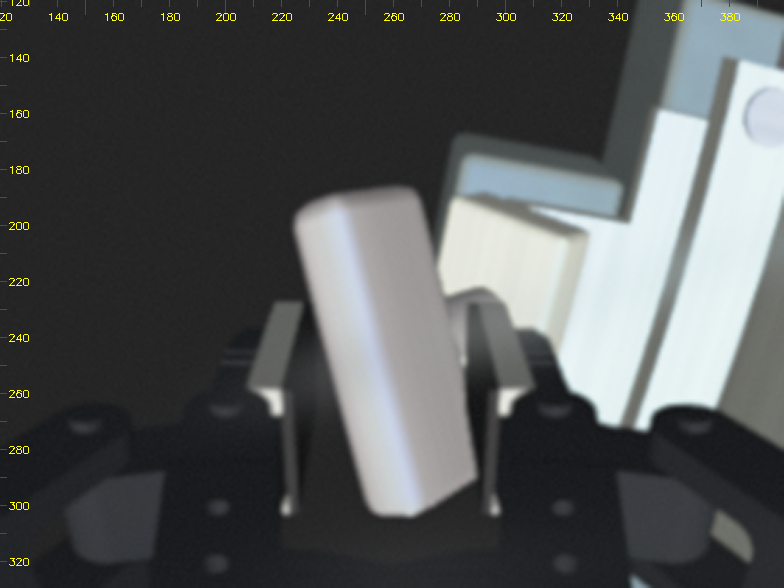

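```bash
python3 -m jog '[[[0,0.0005,0.0017,0.1,0.34],[0,0.0005,0.0017,0.2,0.34],[0,0.0005,0.0017,0.3,0.34],[0,0.0005,0.0017,0.4,0.34],[0,0.0005,0.0017,0.5,0.34],[0,0.0005,0.0017,0.5,0.34]]]' 40;python3 bl.py -102 0.3 81 81
python3 - <<'E'
from h import *
from station import imaging
d=imaging.get_image("wrist");pickle.dump(d,open("pics/wrist14.pkl","wb"));crop(d,120,120,400,330,"pics/w14.png",2.8)
E
```

```text
t: 19.75
tool_pos: [0.4236, 0.2722, 0.0806]
tool_rot: [0.107, 1.575, -0.121]
contact_force: [-10.7, -3.9, 9.3]
opening: 0.0283
local now [-105.09    0.45   80.62]
t 19.75 tcp [0.4236 0.2722 0.0806] phi 81.69 F [-10.7  -3.9   9.3] Tq [-0.72  1.85  0.18] open 28.3
shift [-0.0004  0.0008  0.003 ] turn 0.012 tilt [-0.0081 -0.0086 -0.9999]
```

View pics/w14.png

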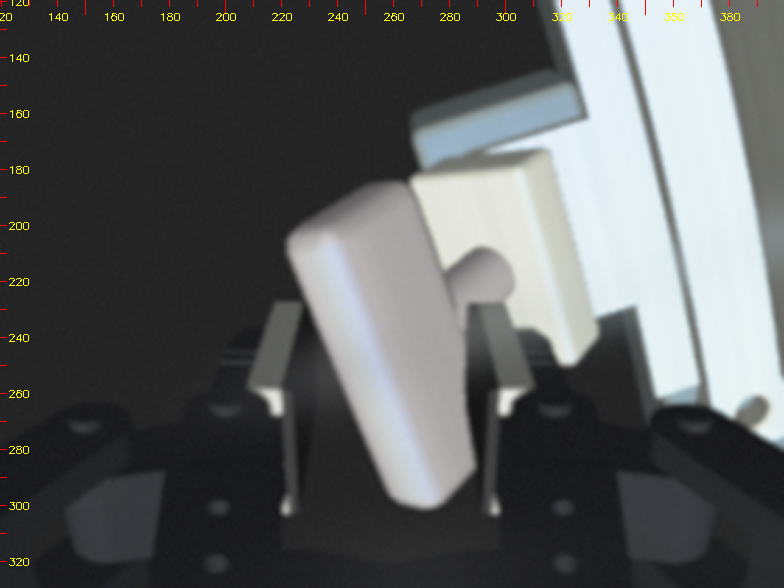

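```bash
python3 -c "
from wing import *
d=load('wrist14')
overlay(d,1.45,(200,160,320,320),'pics/w14c.png',3.7)
overlay(d,1.6,(200,160,320,320),'pics/w14d.png',3.7)
a=cv2.imread('pics/w14c.png');b=cv2.imread('pics/w14d.png');cv2.imwrite('pics/w14e.png',np.hstack([a[:, :398],b[:,:398]]))"
```

```text
(no output)
```

View pics/w14e.png

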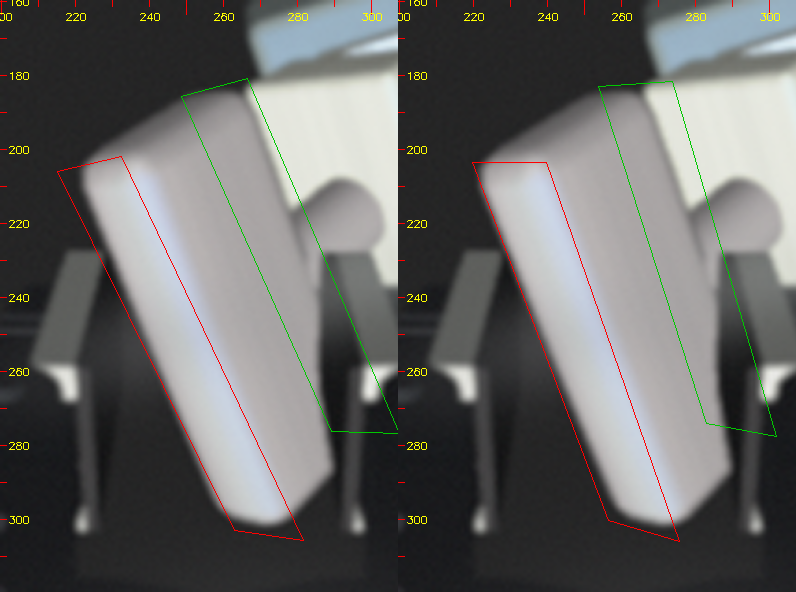

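```bash
python3 -m jog '[[[-0.0004,0.0008,0.003,0.08,0.34],[-0.0004,0.0008,0.003,0.16,0.34],[-0.0004,0.0008,0.003,0.24,0.34],[-0.0004,0.0008,0.003,0.32,0.34],[-0.0004,0.0008,0.003,0.32,0.34]]]' 40;python3 bl.py -102 0.3 81 62
python3 - <<'E'
from h import *
from wing import *
from station import imaging
d=imaging.get_image("wrist");pickle.dump(d,open("pics/wrist15.pkl","wb"));
overlay(d,1.8,(200,160,320,320),'pics/w15c.png',3.7)
overlay(d,2.0,(200,160,320,320),'pics/w15d.png',3.7)
a=cv2.imread('pics/w15c.png');b=cv2.imread('pics/w15d.png');cv2.imwrite('pics/w15e.png',np.hstack([a[:, :398],b[:,:398]]))
E
```

```text
t: 20.3
tool_pos: [0.4226, 0.2723, 0.0807]
tool_rot: [0.352, 1.556, -0.374]
contact_force: [-13.7, -4.4, 10.8]
opening: 0.0282
local now [-106.03    0.78   80.75]
t 20.3 tcp [0.4226 0.2723 0.0807] phi 63.53 F [-13.7  -4.4  10.8] Tq [-0.51  2.37  0.24] open 28.2
shift [-0.0003  0.002   0.0035] turn 0.0267 tilt [-0.0188 -0.0102 -0.9998]
```

View pics/w15e.png

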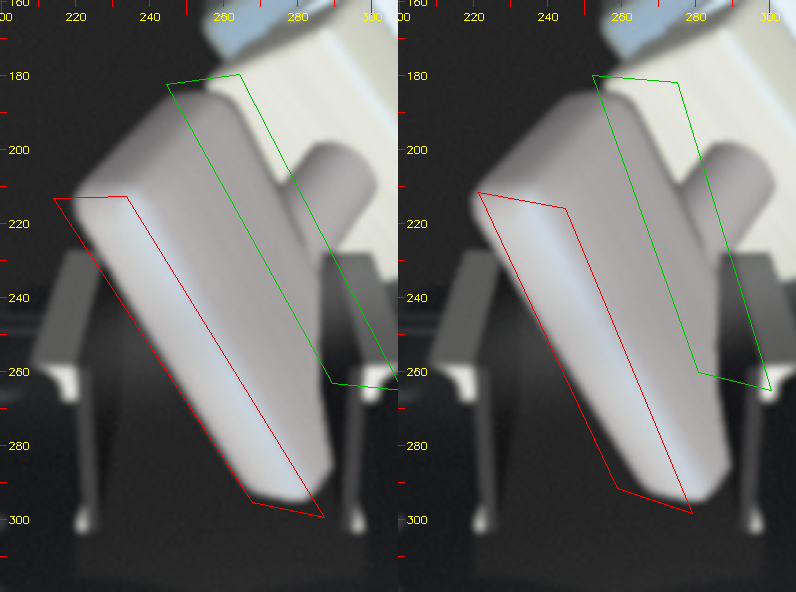

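```bash
python3 -m jog '[[[-0.0003,0.002,0.004,0.08,0.34],[-0.0003,0.002,0.004,0.16,0.34],[-0.0003,0.002,0.004,0.24,0.34],[-0.0003,0.002,0.004,0.28,0.34],[-0.0003,0.002,0.004,0.28,0.34]]]' 40;python3 bl.py -102 0.3 81 62
python3 - <<'E'
from h import *
from wing import *
from station import imaging
d=imaging.get_image("wrist");pickle.dump(d,open("pics/wrist16.pkl","wb"));
overlay(d,1.9,(200,160,320,320),'pics/w15c.png',3.7)
overlay(d,2.1,(200,160,320,320),'pics/w15d.png',3.7)
a=cv2.imread('pics/w15c.png');b=cv2.imread('pics/w15d.png');cv2.imwrite('pics/w16e.png',np.hstack([a[:, :398],b[:,:398]]))
E
```

```text
t: 20.85
tool_pos: [0.4218, 0.2728, 0.0808]
tool_rot: [0.562, 1.519, -0.597]
contact_force: [-18.4, -1.7, 14.2]
opening: 0.0281
local now [-106.68    1.41   80.82]
t 20.85 tcp [0.4218 0.2728 0.0808] phi 47.71 F [-18.4  -1.7  14.2] Tq [-0.15  3.05  0.39] open 28.1
shift [-0.0003  0.003   0.0037] turn -0.2493 tilt [-0.0323 -0.0106 -0.9994]
```

View pics/w16e.png

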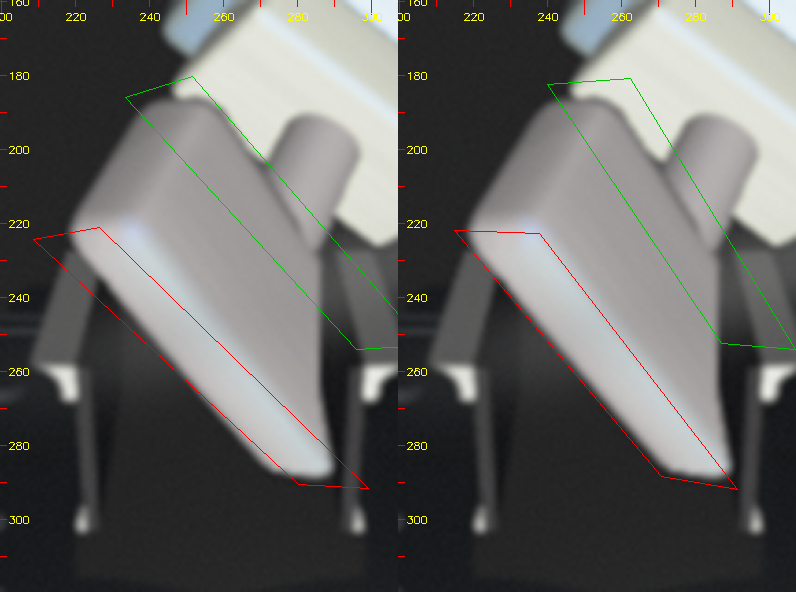

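```bash
python3 -m jog '[[[0,0.003,0.004,0.06,0.34],[0,0.003,0.004,0.12,0.34],[0,0.003,0.004,0.17,0.34],[0,0.003,0.004,0.17,0.34]]]' 40;python3 bl.py -102 0.3 81 62
python3 - <<'E'
from h import *
from wing import *
from station import imaging
d=imaging.get_image("wrist");pickle.dump(d,open("pics/wrist17.pkl","wb"));
overlay(d,2.1,(200,160,320,320),'pics/w15c.png',3.7)
overlay(d,2.2,(200,160,320,320),'pics/w15d.png',3.7)
a=cv2.imread('pics/w15c.png');b=cv2.imread('pics/w15d.png');cv2.imwrite('pics/w17e.png',np.hstack([a[:, :398],b[:,:398]]))
E
```

```text
t: 21.3
tool_pos: [0.4215, 0.2733, 0.081]
tool_rot: [0.686, 1.491, -0.734]
contact_force: [-20.5, -1.0, 14.7]
opening: 0.0282
local now [-106.94    1.9    81.04]
t 21.3 tcp [0.4215 0.2733 0.081 ] phi 38.19 F [-20.5  -1.   14.7] Tq [0.06 3.28 0.47] open 28.2
shift [-0.0002  0.0036  0.0038] turn -0.4156 tilt [-0.0462 -0.0101 -0.9989]
```

View pics/w17e.png

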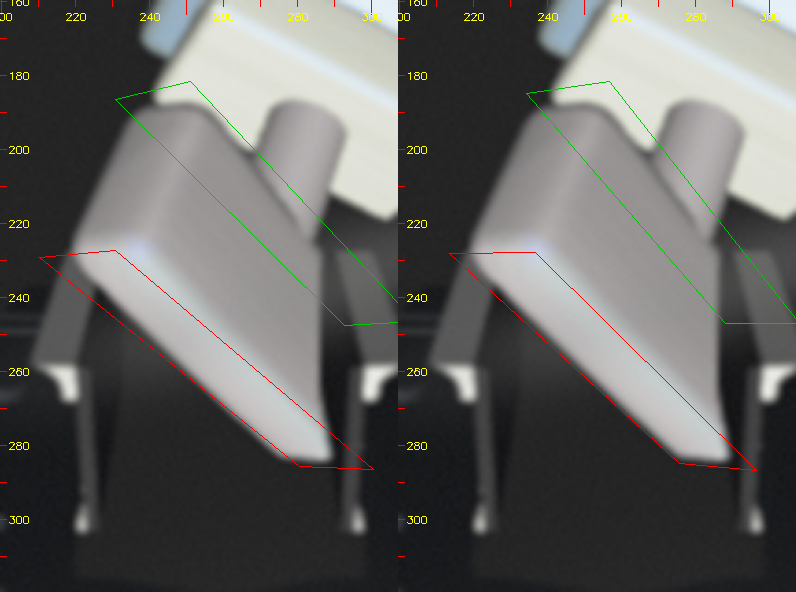

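```bash
python3 -m jog '[[[0,0,0,0,0.12],[0,0,0,0,0.12],[0,0,0,0,0.12]]]' 40;python3 bl.py -102 0.3 81 62
python3 - <<'E'
from h import *
from wing import *
from station import imaging
d=imaging.get_image("wrist");pickle.dump(d,open("pics/wrist18.pkl","wb"));
overlay(d,2.2,(160,140,360,330),'pics/w18.png',3)
E
```

```text
t: 21.65
tool_pos: [0.4211, 0.2737, 0.0809]
tool_rot: [0.686, 1.492, -0.732]
contact_force: [-2.6, 1.6, 0.1]
opening: 0.0377
local now [-107.22    2.37   80.9 ]
t 21.65 tcp [0.4211 0.2737 0.0809] phi 38.26 F [-2.6  1.6  0.1] Tq [0.23 0.34 0.02] open 37.7
shift [-0.0004  0.0036  0.0043] turn -0.4143 tilt [-0.047  -0.009  -0.9989]
```

View pics/w18.png

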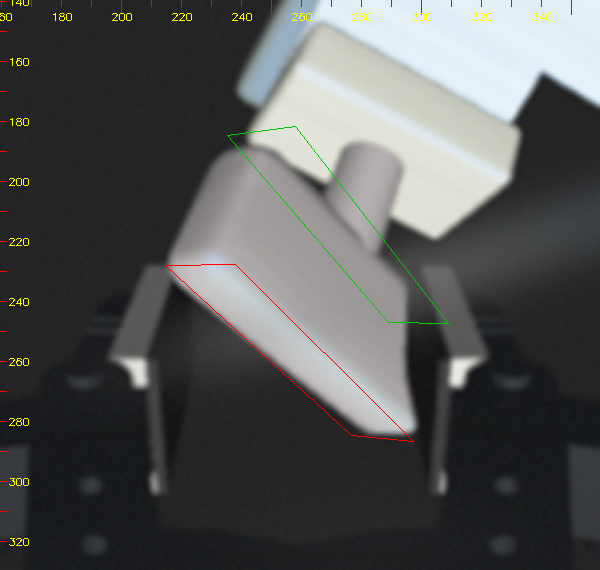

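```bash
python3 bl.py -108.5 3.4 150 38.26
```

```text
local now [-107.19    2.32   80.9 ]
t 21.7 tcp [0.4212 0.2736 0.0809] phi 38.25 F [-2.2  1.7  0.8] Tq [0.33 0.45 0.04] open 37.6
shift [-0.069  -0.0036 -0.0031] turn -0.0002 tilt [-0.047  -0.0091 -0.9989]
```

```bash
python3 -m jog '[[[0,0,-0.0015,0,0.12],[-0.005,0,-0.002,0,0.12],[-0.015,-0.001,-0.002,0,0.12],[-0.035,-0.002,-0.0025,0,0.12],[-0.069,-0.0036,-0.003,0,0.12],[-0.11,-0.006,-0.004,0,0.12],[-0.15,-0.008,-0.005,0,0.12],[-0.18,-0.008,-0.006,0,0.12],[-0.18,-0.008,-0.006,0,0.12]]]';python3 bl.py -108.5 3.4 150 38.26
python3 - <<'E'
from h import *
from wing import *
from station import imaging
d=imaging.get_image("wrist");pickle.dump(d,open("pics/wrist19.pkl","wb"));crop(d,0,0,512,384,"pics/w19.png",1.5)
d=imaging.get_image("scene");pickle.dump(d,open("pics/scene19.pkl","wb"));crop(d,335,140,495,270,"pics/s19.png")
E
```

```text
t: 22.6
tool_pos: [0.4225, 0.2762, 0.2688]
tool_rot: [0.693, 1.484, -0.724]
contact_force: [0.4, -0.4, 0.8]
opening: 0.0375
local now [-105.46    4.58  268.77]
t 22.6 tcp [0.4225 0.2762 0.2688] phi 38.23 F [ 0.4 -0.4  0.8] Tq [-0.01 -0.05  0.02] open 37.5
shift [0.1188 0.0004 0.0018] turn -0.0005 tilt [-0.0354 -0.0041 -0.9994]
```

View pics/w19.png

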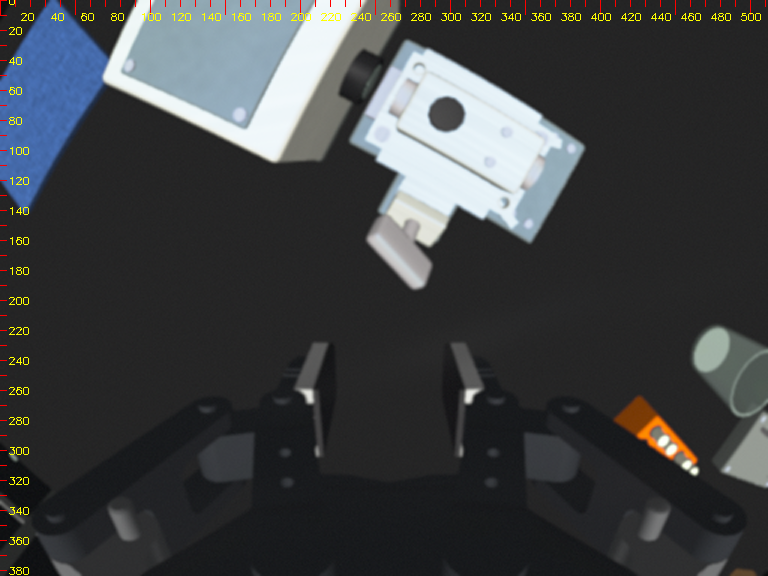

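View pics/s19.png

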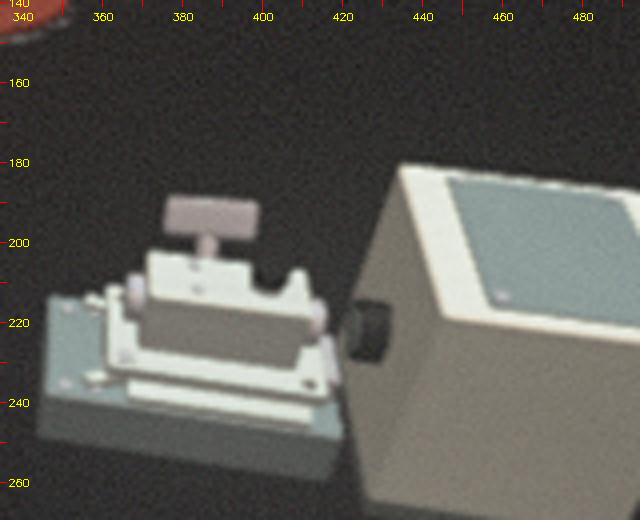

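```bash
python3 - <<'E'
from wing import *
d=load("wrist19")
box=(225,20,405,175);s=4.4
overlay(d,2.2,box,"pics/w19c.png",s);im=cv2.imread("pics/w19c.png")
# carriage at home overlay: plate top rect z=60, block top z=106, cap z=122
for pts in ([[40,65,60],[40,-65,60],[-40,-65,60],[-40,65,60]],[[23,48,106],[23,-48,106],[-23,-48,106],[-23,48,106]],[[12*np.cos(a),22+12*np.sin(a),122] for a in np.linspace(0,6.28,20)]):
    Q=((proj(d,T(p,pts),True)-[225,20]+.5)*s).astype(int);cv2.polylines(im,[Q.reshape(-1,1,2)],True,(255,0,0),1)
cv2.imwrite("pics/w19c.png",im)
E
```

```text
(no output)
```

View pics/w19c.png

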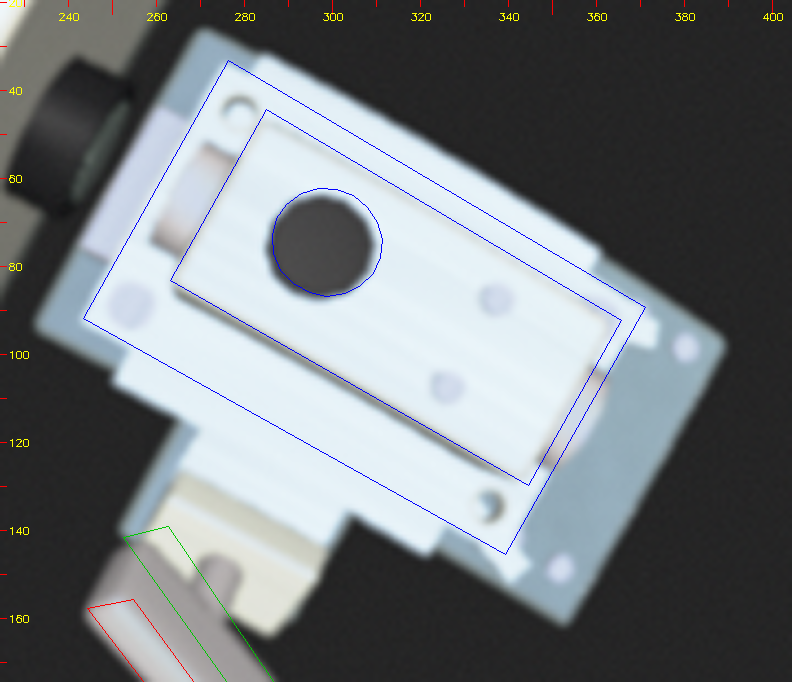

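```bash
python3 - <<'E'
from h import *
d=load("wrist19");e=dict(d);c=d["color"].astype(float);e["color"]=(np.clip((c-150)/105,0,1)**2.5*255).astype(np.uint8)
crop(e,235,25,325,115,"pics/a.png",4.4);crop(e,310,60,400,150,"pics/b.png",4.4)
cv2.imwrite("pics/ab.png",np.hstack([cv2.imread("pics/a.png"),cv2.imread("pics/b.png")]))
E
```

```text
(no output)
```

View pics/ab.png

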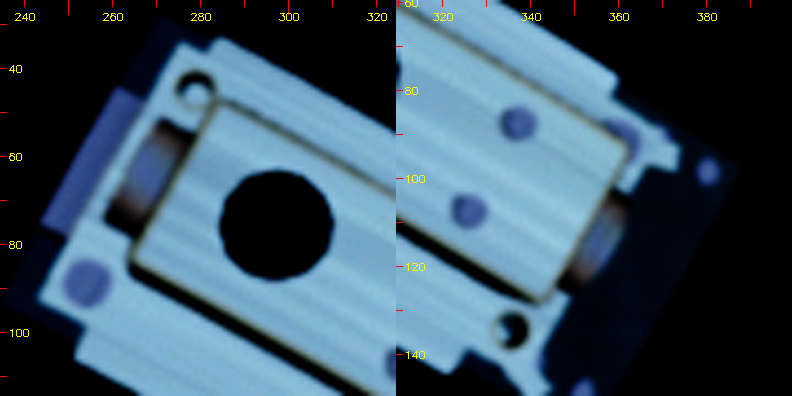

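```bash
python3 - <<'E'
from h import *
from bl import p
d=load("wrist19")
for n,u,v,z in [("front -x",243.5,92,.06),("front +x",275.5,34,.06),("stop edge -x end",247.5,79,.06),("jaw +x mouth",360,76,.049),("jaw +x far end",285,33,.049),("jaw -x mouth",321,145,.049),("jaw-x far",251,105,.049),("cap",297.5,75.3,.122),("cap if flush",297.5,75.3,.122),("rear floor",388.5,97,.04),("rear floor -x",353,161,.04)]: print(n,loc(p,bpw(d,u,v,z)).round(1))
E
```

```text
front -x [-40.1  64.9  60. ]
front +x [38.6 65.5 60. ]
stop edge -x end [-24.5  68.1  60. ]
jaw +x mouth [ 48.9 -47.4  49. ]
jaw +x far end [47.8 57.2 49. ]
jaw -x mouth [-51.1 -47.6  49. ]
jaw-x far [-49.8  50.5  49. ]
cap [ -1.4  22.8 122. ]
cap if flush [ -1.4  22.8 122. ]
rear floor [ 49.3 -96.2  40. ]
rear floor -x [-47.9 -97.5  40. ]
```

```bash
python3 -c "
from station import ctrl
print(ctrl.finish_job())"
```

```text
the job is handed in; nothing more can be done
None
```

The carriage is home on the bench with the clamp tightened, and I handed the job in at about 22.7 s of the 64 s allowed. The arm was about 19 cm clear above the bench at hand-in.

- **Lift and slide:** I lifted the aluminium carriage straight up off the dowels. The tool stayed within about 0.3° of vertical while it held the carriage. I touched the front of the foot to the bare floor, then slid it in about 0.6 mm above the floor with almost no resistance. It met the end stop with about 9 N.
- **Clamp:** After letting go of the carriage, I turned the knob clockwise with the fingers straddling the wing. The push rose to about 25 N. Overlays of the wing on the wrist images put the knob at about 2.2 rad, just past the 1.9 to 2.1 rad where it should be firmly tight. It stayed there when I opened the fingers.

**Last checks:**
- No gap shows between the carriage and the stop in the last wrist picture. The front end measured 64.9 and 65.5 mm against the stop face at 65 mm.
- The bench features measured in that picture were 1 to 4 mm off in places, so the 9 N contact is the stronger evidence that it is fully home.
- The tool tilted about 2.7° under load while turning the knob, after the carriage was released.
- I never touched the bottle, the beaker, the rack or the green look-alike. I did not check each of them in a final picture; the last wrist view shows the beaker and the rack upright.

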